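# Change the cells of the cordless stop station

### The job

Change the batteries of the dough sheeter's cordless stop station: first press the red stop button down so that it stays latched, then take out every used cell still in the bays and put it in the small steel pan, and fit the three new cells from the white tray, one in each bay, flat end against the spring and nub under the lip. Then put the grey cover on so that it lies flat and fully home in its rim, and only after that turn the button clockwise so that it springs up again. Leave the other things on the bench where they are.

Things in the scene. Friction and masses are not known exactly. Their poses are not given: they have to be found in the camera images.
- station: Grey stop station fixed to the bench; origin at its underside; x away from the robot, y left, z up. x -95 to -1 mm: deck 52 mm high, stop button at x -50, y 0. x > 0: open battery compartment, inside x -1 to 95, y -104 to 104, floor z 8, rim z 54 (ledges 4 mm wide at z 48 along both y walls), with three bays side by side 58 mm apart in y, each for one cell lying along x, nub to +x.
- stop_push (a joint): how far the stop button's head is down, m: 0 up, about 0.0075 latched, 0.010 end of travel. A spring pushes it up: 3 N when up, 8 N at the end of travel.
- stop_turn (a joint): turn of the stop button's head about the vertical, rad, growing clockwise seen from above; about 0 when up. Pushed fully down and let go, a light spring (0.04 N m) turns it to -0.6 and it stays latched down. Turned clockwise beyond 0.05 (end stop 0.8) it is free to spring up, and once up it turns back to 0 by itself: turn it to about 0.4, then let go.
- stop_head (a point): top of the stop button's red mushroom head, on its axis: a domed disc 40 mm in diameter whose cylindrical side reaches from 4 to 18 mm below this point. Under it is a yellow collar, 62 mm in diameter, its top 58 mm above the bench. This point is 88 mm above the bench when up.
- rack: White plastic cell tray, fixed, 84 (x) by 176 (y) mm; origin at its underside. It holds the new cells side by side in low saddles at y 58, 0 and -58 mm, along its x with nubs to +x, axes 30 mm above the bench; base 10 mm thick, end walls 25 mm high at x -32 and 36. The saddles stand 20 to 28 mm either side of a cell's middle; the middle is free for fingers.
- pan: Small open rectangular steel pan for the used cells, loose, 112 (x) by 164 (y) by 60 mm high, walls and floor 3 mm; 0.45 kg. Origin at the centre of its underside, z up.
- cover: Loose flat grey cover of the battery compartment, 91 (x) by 203 (y) by 5 mm, with a rib on top 12 mm wide (y), 64 mm long (x), up to 27 mm above the underside; 160 g. Origin at the centre of its underside. Either way round it drops inside the rim with 2.5 mm to spare all round and lies on the ledges: origin at the station's x 47, y 0, z 48 mm, length along y.
- bay_left (a point): Origin of a seated cell in the left (+y) bay; axes as the station's; 47.5, 58, 28 mm in its frame. Along x from this point a seated cell reaches from -28.5 (flat end) to 32.5 (tip of nub). It rests in low V saddles at x -22 to -17 and 20 to 27, none higher than 8 mm below its axis; its middle is free for fingers (25 mm each side).
- bay_mid (a point): The same for the middle bay (y 0). Spring, in every bay: a steel plate 22 mm wide on a coil spring, top 18.5 mm above this point; its face stands at x -22.5 from this point when unloaded, -28.5 behind a seated cell (4.5 N), and gives way to -38.5 (9.5 N).
- bay_right (a point): The same for the right (-y) bay. Lip, in every bay: 7.5 to 10 mm above this point, over the nub, from the contact plate (x 32.5 to 36.5) back to x 29.7; nothing stands above it. A cell goes in above the lip, flat end pressed back against the spring plate until the nub's tip clears the lip (x < 29.7), then firmly down (the spring's grip holds it up); the spring pushes it under the lip. Out: back 4 mm, then up.
- new_a: New D-size cell lying down: 33 mm in diameter, 57 mm long plus a brass nub (9.5 mm diameter, 4 mm long) at its positive end; 135 g. Origin on its axis, midway along the 57 mm; its x axis runs along the cell towards the nub. Starts in the white tray at the tray's y = 58 mm.
- new_b: New D-size cell lying down: 33 mm in diameter, 57 mm long plus a brass nub (9.5 mm diameter, 4 mm long) at its positive end; 135 g. Origin on its axis, midway along the 57 mm; its x axis runs along the cell towards the nub. Starts in the white tray at the tray's y = 0 mm.
- new_c: New D-size cell lying down: 33 mm in diameter, 57 mm long plus a brass nub (9.5 mm diameter, 4 mm long) at its positive end; 135 g. Origin on its axis, midway along the 57 mm; its x axis runs along the cell towards the nub. Starts in the white tray at the tray's y = -58 mm.
- old_a: Used cell, same in size and look and with the same axes as the new ones. Starts seated in the left bay, or is absent (already taken away, that bay empty).
- old_b: Used cell, same in size and look and with the same axes as the new ones. Starts seated in the middle bay, or is absent (already taken away, that bay empty).
- old_c: Used cell, same in size and look and with the same axes as the new ones. Starts seated in the right bay, or is absent (already taken away, that bay empty).
- scraper: Bystander, loose: dough scraper, 80 by 120 mm.
- cutter: Bystander, loose: round steel pastry cutter, 64 mm.
- brush: Bystander, loose: pastry brush.
- turner: Bystander, loose: turner (spatula).
- egg_jar: Bystander, loose: white jar with steel cap, 60 by 100 mm.
- pastry_pan: Bystander, fixed: small aluminium tray of pastries, 100 by 190 by 30 mm.
Things that resemble listed ones, but are neither listed nor needed, are in the scene too. What is shaped like the old_c but blue or green is not meant. Leave any green look-alike of the new_a alone.

How it is judged:
By the outcome, as a careful person would: the job done as asked, in the order asked, and still so for the second after the job is handed in, with the robot touching nothing.
Of old_a, old_b, old_c only 1 to 3 are there at a start; the rules pass over those that are not, and their reading is None.
At some moment in a run one of pan, cover may be knocked a few centimetres aside while the robot is not near it.
It also fails if it takes over 210 s, if anything falls off the work surface, if the arm or the gripper's body presses on something with over 40 N, if the wrist force passes 120 N, or if a joint passes its speed limit or range.

### The arm

A 6-joint arm with a two-finger parallel gripper is mounted at the origin on the work surface. World frame = base frame: x ahead of the robot, y to its left, z up, the work surface at z = 0. Lengths are in m, angles in rad, forces in N, time in s.
With the tool pointing down it reaches from about 0.375 to 0.9 m from the base axis. Payload 3.1 kg.
Tool frame: the origin (TCP) lies midway between the tips of the shut fingers; the grasp point (between the pads) lies 19 mm behind it; z points along the fingers, y is the direction in which the jaws open and shut (so a half turn about z gives the same grasp; the last joint's range is limited). The gripper opens to 87 mm and grips with 3 to 60 N. Pads are 19 mm wide; open, the fingers measure 117 mm over their backs; the gripper's body (75 mm by 190 mm) begins 51 mm behind the grasp point.
Start: joints at [-1.361, 0.527, 1.433, -0, 1.181, -0.178], TCP at [0.236, -0.579, 0.223] pointing down, gripper open.
Joint ranges: [-3.08, 3.08], [-0.75, 2.2], [0.22, 2.44], [-1.43, 4.57], [0, 2.65], [-2.85, 2.85]. Speed limits (rad/s): [2.79, 2.79, 3.14, 3.14, 3.14, 3.14].

### API

Orientations are given as a unit quaternion [x, y, z, w].
In Python, from rig import robot gives the robot as it stands.
- The arm moves only by the tool move_arm, never from a script. Its argument "rows" is one flat list of numbers, 7 for each row, row after row: the shift along the world's x, y, z in mm, then the turn, a rotation vector about the world's x, y, z in rad, then the closure, from 0 (fully open) to 1 (shut). A call has 1 to 12 rows; each row shifts and turns the commanded pose from where the row before left it; what a row does not reach is not made up. A row lasts 1/10 s, in which the tool goes at most 50 mm and 8.59 degrees, less where a joint would pass 70% of its speed; a pose out of reach is approached as far as the arm can. A call with a gripper value outside its range is refused whole. The fingers move at their own pace and stop on an object; "grip_force" is the grip in N (left out, the last holds). Time passes only in rows, so rows that do not move let the fingers close. It gives the time, the measured TCP pose, the force and the opening at its end, in the units of the state.
- robot.get_obs(): the state, without advancing time (a new reading comes with each control period).
- robot.camera(name): name is "side" or "top"; returns a dict with "color" (384x512x3 uint8, red, green, blue), "z_map" (384x512 float32, m along the optical axis (not along the pixel's ray), 0 where there is no reading), "camera_matrix" (3x3 intrinsics, pixels), "R" (3x3) and "t" (3): a world point X has camera coordinates R X + t. Camera axes: x right, y down, z forward; pixel columns grow to the right and rows downward; lengths in m; the calibration is good to about 2 mm. A picture is of the moment at which its call begins.
- robot.hand_in(): hands the job in, once; it reports no verdict.
Trained networks look in the newest picture that a camera, given by its name, has taken for a name from the list of things; names that differ only in an ending like _2 or _b are one class to them, and where a whole thing is asked for, a point or a joint stands for the part that bears it (a point fixed in the world has none). Each returns a list of dicts, best first, with "conf" (0 to 1); they miss things now and then, are a little off and sometimes report something else, mostly with a low value. They report only what shows in the picture. A call takes as long as a camera call. They do not tell look-alikes from the thing itself.
- robot.search_frame(camera, thing): "at" ([column, row] in pixels, amid what is visible of it).
- robot.spot_point(camera, thing): "at" ([column, row] in pixels: a listed point, or the origin of a listed thing).
The state is a dict: "time": time; "q": joint angles; "joint_velocities": joint speeds; "joint_torque": joint torques, N m; "position": TCP position; "tool_rot": TCP orientation; "ft_force": force on the tool from outside, world axes, zero at the start; "moment": the same for the moment, N m; "grip_width": finger opening in m.
Only numpy, scipy, OpenCV 4.12 (cv2) and the standard library are available. Lean on these libraries where they do the work, as an engineer would, in place of code of your own. Each camera call takes 0.05 s, during which the arm holds its last target.

## Working session

There is one attempt and no reset: what is moved stays moved. The work goes in short steps, Python scripts to look and compute and a tool call to move; the robot and the scene stay as the last step left them, time stands still between calls to the robot, and variables do not carry over. Pictures are saved under pics/ and viewed, and the job is handed in when it is done.

Besides the shell and the picture viewer there is one more tool, called as name(argument=value, ...) on one line, values as JSON. move_arm: Moves the arm, as the interface text tells. Its arguments: {"type":"object","properties":{"rows":{"type":"array","items":{"type":"number"}},"grip_force":{"type":"number"}},"required":["rows"]}

```bash
ls; mkdir -p pics
python3 - <<'E'
from rig import robot
import cv2,numpy as np
o=robot.get_obs();print(o)
for n in("side","top"):
    c=robot.camera(n);cv2.imwrite(f"pics/{n}0.png",cv2.resize(c["color"][:,:,::-1],None,fx=1.5,fy=1.5,interpolation=cv2.INTER_CUBIC))
    print(n,c["camera_matrix"],c["R"],c["t"])
    for th in["station","stop_head","rack","pan","cover","bay_left","bay_mid","bay_right","new_a","old_a"]:
        print(th,[(np.round(d["at"],1).tolist(),round(d["conf"],2)) for d in robot.spot_point(n,th)][:8])
E
```

```text
pics
{'time': 0.0, 'q': array([-1.36150644e+00,  5.28436431e-01,  1.43389079e+00, -4.48303570e-05,
        1.18139826e+00, -1.78466586e-01]), 'joint_velocities': array([-1.14045888e-03,  3.85002831e-04, -1.67930231e-03, -3.97896821e-04,
       -4.64837479e-05, -1.94191033e-04]), 'joint_torque': array([-2.00835444e-06, -4.40039527e+01, -1.76592493e+01,  6.31970144e-02,
        5.82344912e-02, -1.73667809e-04]), 'position': array([ 0.23620109, -0.57786126,  0.22159357]), 'tool_rot': array([ 9.81262210e-01,  1.92674174e-01, -3.71600821e-05, -1.06596478e-03]), 'ft_force': array([-0.1744189 ,  0.1899244 ,  0.48215564]), 'moment': array([ 0.05043112,  0.01587078, -0.03276902]), 'grip_width': 0.0871121137885189}
side [[393.29022509   0.         256.63770463]
 [  0.         393.29022509 192.63680269]
 [  0.           0.           1.        ]] [[-0.94413329 -0.32943972  0.00904461]
 [-0.25629246  0.71669577 -0.64858411]
 [ 0.20718713 -0.61466792 -0.76108925]] [0.50291934 0.1721739  0.85840623]
station [([244.9, 210.3], 0.73), ([231.4, 181.6], 0.55)]
stop_head [([270.2, 189.9], 0.69)]
rack [([
[... 411 characters left out ...]
        252.07138973]
 [  0.         418.94150412 191.35725553]
 [  0.           0.           1.        ]] [[-0.02256986 -0.99968516 -0.01096304]
 [-0.99322475  0.0236717  -0.11377282]
 [ 0.11399651  0.00832092 -0.9934463 ]] [0.04901676 0.55918803 1.22736168]
station [([257.6, 191.0], 0.85)]
stop_head [([258.9, 205.2], 0.63)]
rack [([370.5, 237.0], 0.8)]
pan [([158.2, 227.7], 0.88)]
cover [([364.2, 171.1], 0.62)]
bay_left [([237.2, 179.0], 0.61), ([286.1, 249.5], 0.27)]
bay_mid [([253.2, 176.6], 0.93)]
bay_right [([273.8, 173.0], 0.89)]
new_a [([394.6, 233.9], 0.79), ([354.9, 232.3], 0.71), ([375.3, 231.7], 0.53)]
old_a [([369.2, 230.4], 0.73), ([278.0, 174.6], 0.69), ([321.8, 229.0], 0.56)]
```

View pics/side0.png

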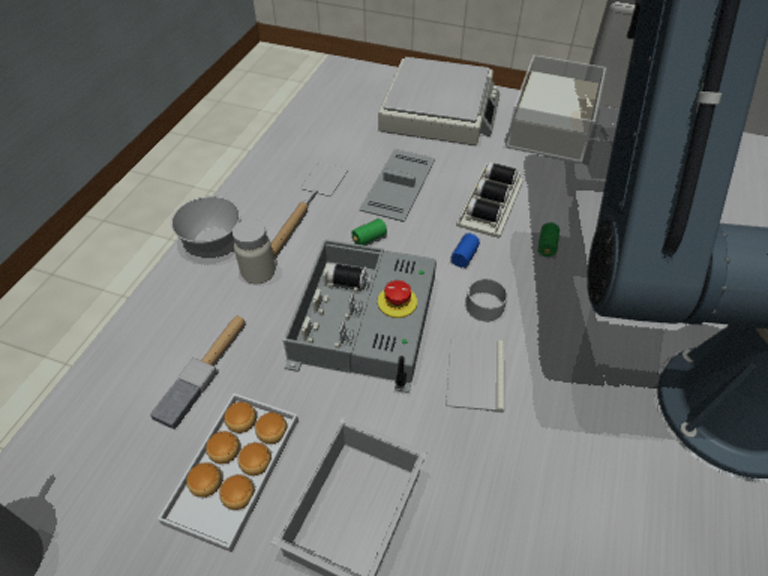

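View pics/top0.png

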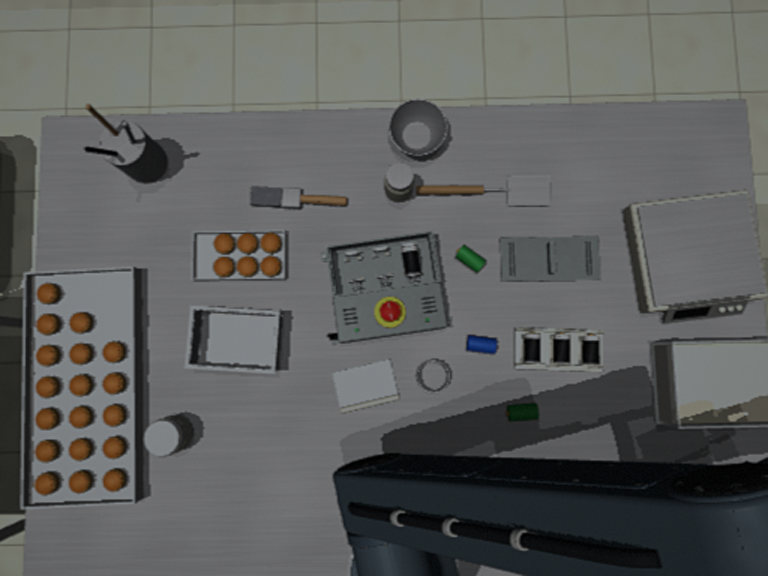

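The top picture shows the station with yellow/red button at (390,312). The only old cell is in the right bay at (411,260), and the other two bays are empty. The new cells are at (533–592,350), the cover at (550,258) and the pan at (238,338). The blue cell at (481,344) and the green cells at (471,258) and (521,411) are look-alikes to leave alone. Next I'll measure the poses.

```bash
cat > h.py <<'E'
from rig import robot
import cv2,numpy as np
def cloud(c):
    z=c["z_map"];K=c["camera_matrix"];v,u=np.indices(z.shape)
    P=np.stack([(u-K[0,2])/K[0,0]*z,(v-K[1,2])/K[1,1]*z,z],-1)
    W=(P-c["t"])@c["R"]
    W[z<=0]=np.nan
    return W
def ray(c,uv,h):
    K=c["camera_matrix"];d=np.array([(uv[0]-K[0,2])/K[0,0],(uv[1]-K[1,2])/K[1,1],1])
    d=c["R"].T@d;o=-c["R"].T@c["t"];return o+d*(h-o[2])/d[2]
def proj(c,X):
    p=c["R"]@np.asarray(X)+c["t"];p=c["camera_matrix"]@p;return p[:2]/p[2]
def rect(pts):
    r=cv2.minAreaRect((pts[:,:2]*1000).astype(np.float32));return r
E
python3 - <<'E'
from h import *
hs={"station":0.0,"stop_head":.088,"rack":0,"pan":0,"cover":0,"bay_left":.028,"bay_mid":.028,"bay_right":.028,"new_a":.03,"old_a":.028}
for n in("top","side"):
    c=robot.camera(n);W=cloud(c);np.save(n+"W.npy",W)
    for th,h in hs.items():
        print(n,th,[(np.round(ray(c,d["at"],h)*1000).tolist()[:2],round(d["conf"],2)) for d in robot.spot_point(n,th)][:5])
    m=np.isfinite(W[...,2]);
    print("table z",np.nanmedian(W[(np.abs(W[...,2])<.01)][:,2]))
E
```

```text
top station [([559.0, 15.0], 0.71)]
top stop_head [([513.0, 21.0], 0.47)]
top rack [([428.0, -323.0], 0.81), ([618.0, -36.0], 0.61)]
top pan [([469.0, 324.0], 0.92), ([614.0, -29.0], 0.69)]
top cover [([618.0, -326.0], 0.63), ([752.0, 187.0], 0.25)]
top bay_left [([603.0, 86.0], 0.87)]
top bay_mid [([608.0, 29.0], 0.88)]
top bay_right [([617.0, -23.0], 0.97)]
top new_a [([426.0, -384.0], 0.77), ([766.0, 5.0], 0.71), ([432.0, -255.0], 0.61), ([301.0, -235.0], 0.51)]
top old_a [([620.0, -36.0], 0.78), ([445.0, -164.0], 0.76), ([615.0, -158.0], 0.66)]
table z 0.00019149125831376037
side station [([559.0, 17.0], 0.61)]
side stop_head [([370.0, 13.0], 0.71), ([504.0, 14.0], 0.53)]
side rack [([425.0, -314.0], 0.73)]
side pan [([466.0, 327.0], 0.61)]
side cover [([609.0, -311.0], 0.67)]
side bay_left [([603.0, 83.0], 0.63)]
side bay_mid [([600.0, 39.0], 0.77)]
side bay_right [([615.0, -40.0], 0.85), ([434.0, -319.0], 0.35)]
side new_a [([422.0, -390.0], 0.8), ([313.0, -212.0], 0.71), ([427.0, -261.0], 0.63), ([438.0, -325.0], 0.54)]
side old_a [([625.0, -152.0], 0.8), ([442.0, -172.0], 0.71), ([611.0, -28.0], 0.5), ([521.0, -31.0], 0.46)]
table z -0.0004978239818991024
```

Run:
```python
from h import *
for n in("top","side"):
    W=np.load(n+"W.npy");P=W.reshape(-1,3);P=P[np.isfinite(P[:,0])]
    def box(x0,x1,y0,y1,z0,z1):
        return P[(P[:,0]>x0)&(P[:,0]<x1)&(P[:,1]>y0)&(P[:,1]<y1)&(P[:,2]>z0)&(P[:,2]<z1)]
    s=box(.42,.72,-.15,.18,.045,.057); print(n,"station",rect(s),len(s))
    b=box(.45,.56,-.04,.07,.07,.1); print("btn",b.mean(0),b[:,2].max(),cv2.minEnclosingCircle((b[:,:2]*1000).astype(np.float32)))
    for nm,bx in dict(rackwall=(.36,.49,-.43,-.22,.015,.05),cover=(.53,.7,-.46,-.2,.003,.009),rib=(.53,.7,-.46,-.2,.015,.035),pan=(.38,.55,.22,.43,.05,.066)).items():
        p=box(*bx); print(nm,rect(p),len(p),np.round(p[:,2].max(),4))
    # cells
    for i,y in enumerate((-.26,-.325,-.385)):
        p=box(.38,.48,y-.022,y+.022,.036,.06);print("cell",rect(p) if len(p) else None,len(p),p[:,2].max() if len(p) else 0)
    p=box(.57,.66,-.065,0.0,.035,.05);print("old",rect(p),p[:,2].max())
```

```text
top station ((559.6353759765625, 26.023963928222656), (194.9256591796875, 227.7886962890625), 6.800097942352295) 2349
btn [0.50811289 0.01408461 0.08540115] 0.09211411853541837 ((508.6130065917969, 14.008145332336426), 20.468591690063477)
rackwall ((428.3460388183594, -324.18365478515625), (176.11892700195312, 78.96827697753906), 86.4371109008789) 840 0.05
cover ((615.4716796875, -329.97735595703125), (169.0654754638672, 259.68450927734375), 0.17601683735847473) 1629 0.009
rib ((614.034423828125, -317.4417724609375), (12.430237770080566, 63.52649688720703), 89.35753631591797) 100 0.0323
pan ((462.004150390625, 322.08837890625), (176.69964599609375, 121.90000915527344), 85.31793212890625) 596 0.0659
cell ((431.58599853515625, -265.166259765625), (29.603384017944336, 53.48667526245117), 87.20855712890625) 192 0.05059631173852367
cell ((428.7724609375, -323.6246643066406), (31.359209060668945, 55.88579559326172), 87.84062957763672) 203 0.05303421977680491
cell ((424.74444580078125, -380.8609313964844), (26.631208419799805, 55.80940628051758), 86.77227783203125) 183 0.051005249469506395

[... 664 characters left out ...]
67980957, 63.683990478515625), 83.25688934326172) 109 0.0312
pan ((462.2584533691406, 324.11224365234375), (176.0116729736328, 122.9105224609375), 85.13263702392578) 1568 0.0641
cell ((432.2842712402344, -261.051025390625), (58.25322341918945, 30.076520919799805), 0.13384674489498138) 163 0.04796821666427356
cell ((429.13031005859375, -316.7003173828125), (24.740488052368164, 56.60882568359375), 87.43991088867188) 150 0.04819298704297876
cell ((425.70928955078125, -375.11810302734375), (24.93451690673828, 56.33203887939453), 84.76368713378906) 132 0.04780998089630582
old ((617.2728271484375, -27.45199966430664), (90.03733825683594, 32.831214904785156), 14.091989517211914) 0.04860415769255636
```

move_arm(rows=[10,20,0,0,0,-0.066,1,19,42,0,0,0,-0.1,1,19,42,0,0,0,-0.1,1,19,42,0,0,0,0,1,19,42,0,0,0,0,1,19,42,0,0,0,0,1,19,42,0,0,0,0,1,19,42,0,0,0,0,1,19,42,0,0,0,0,1,19,42,0,0,0,0,1,19,42,0,0,0,0,1,19,42,0,0,0,0,1], grip_force=40)

```text
time: 3.4
position: [0.4561, -0.0949, 0.2229]
tool_rot: [0.998, 0.061, 0.0, 0.0]
ft_force: [1.0, -0.0, 0.4]
grip_width: 0.003
```

move_arm(rows=[19,42,-10,0,0,0,1,19,42,-20,0,0,0,1,14,28,-20,0,0,0,1,0,0,-20,0,0,0,1,0,0,-10,0,0,0,1,0,0,0,0,0,0,1])

```text
time: 4.0
position: [0.5061, 0.0153, 0.1414]
tool_rot: [0.998, 0.061, -0.002, -0.0]
ft_force: [0.2, -0.2, 0.5]
grip_width: 0.0006
```

Run:
```python
from h import *
for n in("side","top"):
    c=robot.camera(n);o=robot.get_obs();p=proj(c,o["position"]);print(n,o["time"],o["position"],p)
    im=c["color"][:,:,::-1].copy();u,v=p.astype(int);r=60
    x0,y0=u-r,v-r
    cr=cv2.resize(im[y0:y0+2*r,x0:x0+2*r],None,fx=5,fy=5,interpolation=cv2.INTER_CUBIC)
    cv2.circle(cr,(int((p[0]-x0+.5)*5),int((p[1]-y0+.5)*5)),4,(255,0,255),1)
    cv2.imwrite(f"pics/{n}1.png",cr)
```

```text
side 4.05 [0.50690863 0.01484767 0.14240433] [266.27401829 174.28953394]
top 4.1 [0.5074815  0.01453847 0.14304436] [259.93584241 205.72759441]
```

View pics/side1.png

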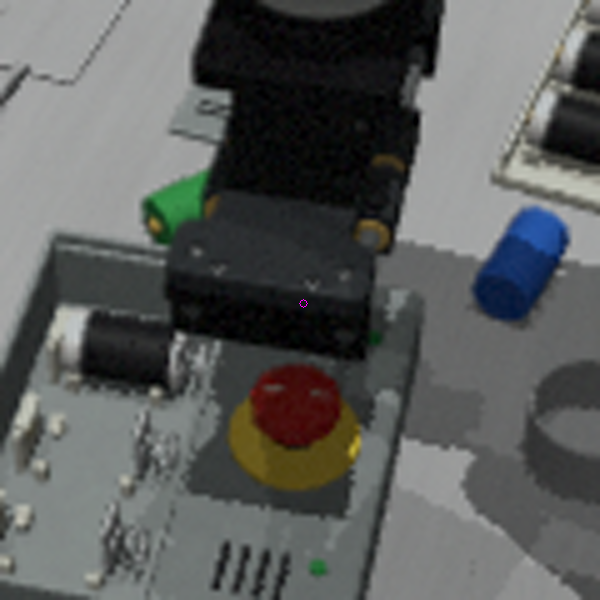

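View pics/top1.png

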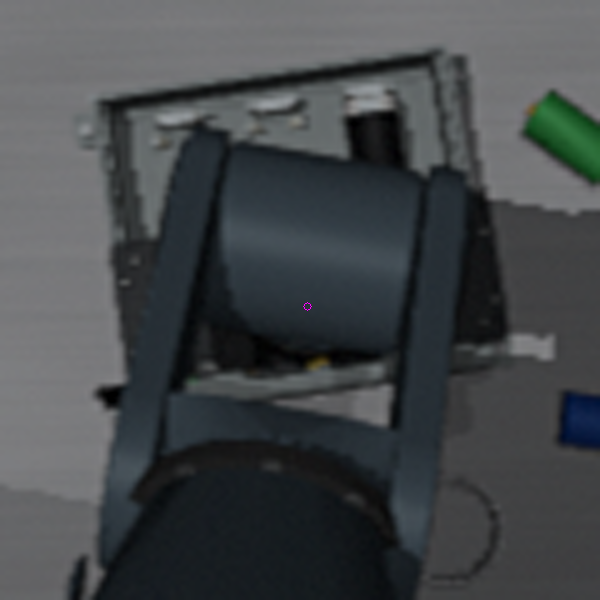

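move_arm(rows=[1,0,-25,0,0,0,1,0,0,-20,0,0,0,1,0,0,0,0,0,0,1,0,0,0,0,0,0,1])

```text
time: 4.5
position: [0.5088, 0.0145, 0.0985]
tool_rot: [0.998, 0.06, 0.001, 0.0]
ft_force: [0.4, 0.0, -0.4]
grip_width: 0.0004
```

move_arm(rows=[0,0,-6,0,0,0,1,0,0,-5,0,0,0,1,0,0,-5,0,0,0,1,0,0,-3,0,0,0,1,0,0,0,0,0,0,1,0,0,0,0,0,0,1])

```text
time: 5.1
position: [0.5093, 0.0151, 0.0795]
tool_rot: [0.998, 0.061, 0.001, 0.0]
ft_force: [-1.1, 0.3, 6.2]
grip_width: 0.0006
```

move_arm(rows=[0,0,-3,0,0,0,1,0,0,-3,0,0,0,1,0,0,0,0,0,0,1,0,0,0,0,0,0,1])

```text
time: 5.5
position: [0.5101, 0.015, 0.077]
tool_rot: [0.998, 0.061, 0.003, 0.001]
ft_force: [-4.1, -0.3, 33.5]
grip_width: 0.0
```

move_arm(rows=[0,0,10,0,0,0,1,0,0,30,0,0,0,1,0,0,40,0,0,0,0.48,-10,-40,30,0,0,0,0.48,-10,-45,10,0,0,0,0.48,-10,-45,0,0,0,0,0.48,-10,-45,0,0,0,0,0.48,-10,-45,0,0,0,0,0.48,-10,-45,0,0,0,0,0.48,-10,-45,0,0,0,0,0.48,0,0,0,0,0,0,0.48])

```text
time: 6.6
position: [0.4382, -0.3004, 0.1923]
tool_rot: [0.998, 0.058, 0.001, 0.002]
ft_force: [0.4, 0.3, 0.4]
grip_width: 0.0449
```

```bash
cat > snap.py <<'E'
from h import *
import sys
# usage snap.py tag x y z r : crops both cams around a world point
def crop(n,tag,X,r=60,f=5):
    c=robot.camera(n);p=proj(c,X);u,v=p.astype(int);x0=max(u-r,0);y0=max(v-r,0)
    cr=cv2.resize(c["color"][y0:y0+2*r,x0:x0+2*r,::-1],None,fx=f,fy=f,interpolation=cv2.INTER_CUBIC)
    cv2.imwrite(f"pics/{n}{tag}.png",cr);np.savez(f"{n}{tag}.npz",**c);print(n,"crop origin",x0,y0,"scale",f);return c
if __name__=="__main__":
    a=sys.argv;X=[float(v) for v in a[2:5]];r=int(a[5]) if len(a)>5 else 60
    for n in("side","top"):crop(n,a[1],X,r,300//r)
    o=robot.get_obs();print(o["time"],o["position"],o["ft_force"],o["grip_width"])
E
python3 snap.py 2 .56 .02 .05 50
```

```text
side crop origin 193 147 scale 6
top crop origin 207 140 scale 6
6.7 [ 0.437839   -0.29456538  0.19167892] [-0.66809767 -0.3961767   0.40492772] 0.0449530900382315
```

View pics/side2.png

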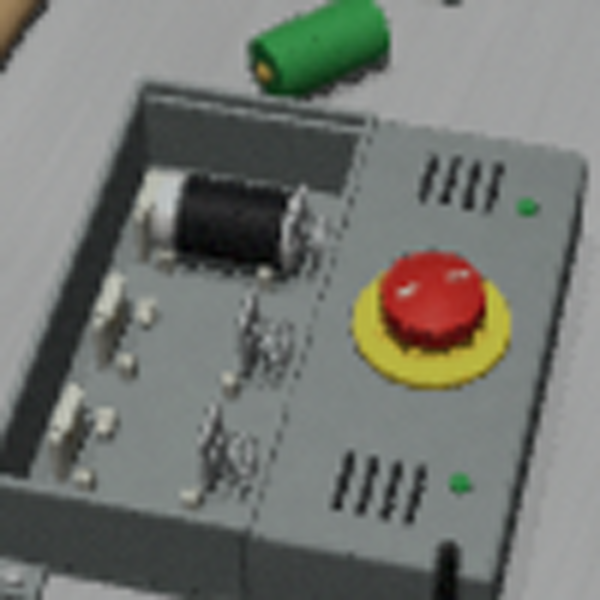

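View pics/top2.png

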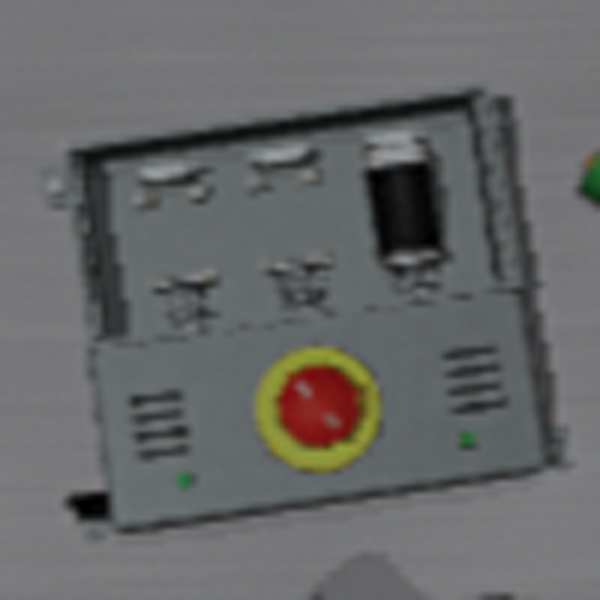

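Run:
```python
from h import *
for n in("top","side"):
    c=dict(np.load(n+"2.npz"));W=cloud(c);P=W.reshape(-1,3);col=c["color"].reshape(-1,3).astype(int)
    g=np.isfinite(P[:,0])&(abs(P[:,0]-.509)<.05)&(abs(P[:,1]-.016)<.05)
    red=g&(col[:,0]>90)&(col[:,1]<50)
    yel=g&(col[:,0]>100)&(col[:,1]>90)&(col[:,2]<60)
    v,u=np.indices(W.shape[:2]);uu=u.ravel();vv=v.ravel()
    # backproject red pixels at known height
    for nm,m,h in(("red",red,.078),("yel+red",red|yel,.058)):
        q=np.array([ray(c,(a,b),h)[:2]*1000 for a,b in zip(uu[m],vv[m])],np.float32)
        print(n,nm,m.sum(),cv2.minEnclosingCircle(q),q.mean(0),P[m][:,2].mean(),np.percentile(P[m][:,2],95))
```

```text
top red 124 ((508.6203918457031, 14.29179859161377), 18.815406799316406) [508.441     14.155764] 0.07842255737946643 0.08290650574610649
top yel+red 267 ((508.59326171875, 14.875975608825684), 30.32023811340332) [509.90555  14.35337] 0.06743341363621956 0.08214680061102919
side red 136 ((506.1525573730469, 22.971513748168945), 21.520999908447266) [506.3537    21.110483] 0.07680362332400135 0.08092030502541696
side yel+red 206 ((507.06365966796875, 17.917463302612305), 32.85830307006836) [507.8566    14.154375] 0.070265912804728 0.08073783865567571
```

Run:
```python
from h import *
T=dict(np.load("top2.npz"));S=dict(np.load("side2.npz"))
def t(x,y,h):return np.round(ray(T,(207+(x-2.5)/6,140+(y-2.5)/6),h)[:2]*1000,1)
def s(x,y,h):return np.round(ray(S,(193+(x-2.5)/6,147+(y-2.5)/6),h)[:2]*1000,1)
print("old cell axis flat/can end top",t(402,262,.0445),t(398,135,.0445)) 
print("yellow",t(318,409,.058),s(432,322,.058))
print("plates L/M top",t(187,277,.0465),t(303,262,.0465), "side",s(216,402,.0465),s(250,292,.0465))
print("contact tops L/M",t(170,168,.038),t(283,150,.038),"side",s(70,388,.038),s(112,277,.038))
print("inner rim corners far L,R top",t(85,155,.054),t(480,95,.054))
print("deck seam ",t(100,342,.052),t(520,290,.052))
print("front edge",t(115,530,.045),t(550,465,.045))
```

```text
old cell axis flat/can end top [581.6 -28.8] [645.6 -28.6]
yellow [508.3  14.9] [507.4  18.2]
plates L/M top [576.4  78.2] [582.5  20.4] side [575.   74.1] [582.7  18.9]
contact tops L/M [632.8  86. ] [640.6  29.1] side [633.4  80.8] [640.6  23.6]
inner rim corners far L,R top [637.6 127.3] [663.  -69.4]
deck seam  [544.4 121.4] [565.2 -86.2]
front edge [452.1 116. ] [479.1 -98.6]
```

move_arm(rows=[25,38,0,0,0,0,0.48,25,38,0,0,0,0,0.48,25,38,0,0,0,0,0.48,25,38,0,0,0,0,0.48,25,38,0,0,0,0,0.48,25,38,0,0,0,0,0.48,26,37,-20,0,0,0,0.48,0,0,-40,0,0,0,0.48,0,0,-40,0,0,0,0.48,0,0,-20,0,0,0,0.48,0,0,0,0,0,0,0.48,0,0,0,0,0,0,0.48])

```text
time: 7.9
position: [0.6141, -0.0275, 0.0721]
tool_rot: [0.998, 0.062, -0.0, -0.0]
ft_force: [0.1, 0.2, 0.3]
grip_width: 0.0456
```

```bash
python3 snap.py 3 .613 -.03 .05 50; python3 -c "
from h import *
o=robot.get_obs();print(o['tool_rot'],o['q'])"
```

```text
side crop origin 179 126 scale 6
top crop origin 223 122 scale 6
8.0 [ 0.61552083 -0.02851277  0.07372753] [ 0.15605607 -0.18020618 -0.2518476 ] 0.045371417063494096
[9.98120636e-01 6.12619719e-02 1.42689932e-03 3.62485699e-04] [-2.27479974e-01  7.07894379e-01  1.57237336e+00  1.55608556e-04
  8.58382830e-01  1.22061396e+00]
```

View pics/side3.png

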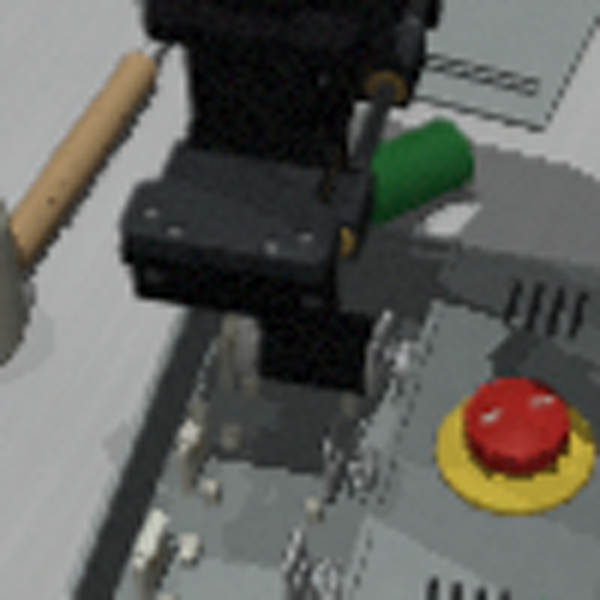

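View pics/top3.png

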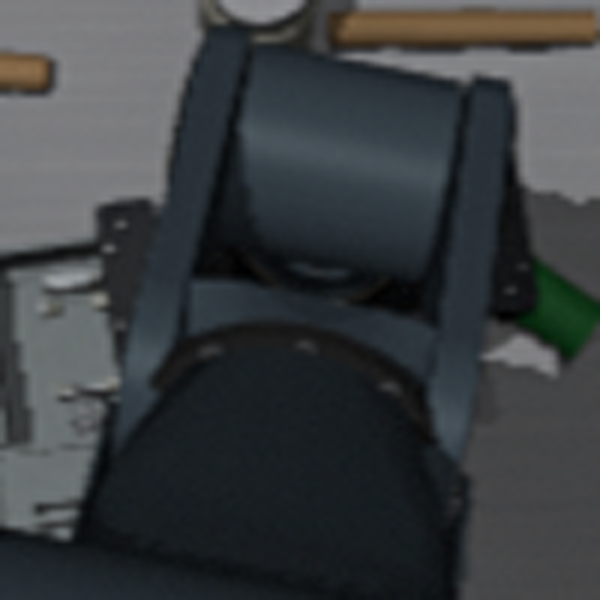

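move_arm(rows=[0,0,-20,0,0,0,0.48,0,0,-12,0,0,0,0.48,0,0,-8,0,0,0,0.48,0,0,-8,0,0,0,0.48,0,0,-7,0,0,0,0.48,0,0,0,0,0,0,0.48])

```text
time: 8.6
position: [0.6138, -0.0289, 0.0162]
tool_rot: [0.998, 0.061, -0.001, -0.0]
ft_force: [0.0, 0.9, 0.1]
grip_width: 0.0452
```

Clear so far. Grip gently first to see how well it's centred.

move_arm(rows=[0,0,0,0,0,0,0.65,0,0,0,0,0,0,0.65,0,0,0,0,0,0,0.65,0,0,0,0,0,0,0.65], grip_force=40)

```text
time: 9.0
position: [0.6149, -0.0298, 0.0175]
tool_rot: [0.998, 0.061, 0.001, 0.001]
ft_force: [-0.0, -3.7, -0.3]
grip_width: 0.0323
```

```bash
cat > st.py <<'E'
from h import *
L=[robot.get_obs()]
o=L[0];print(round(o["time"],2),np.round(o["position"]*1000,2),"F",np.round(o["ft_force"],1),"M",np.round(o["moment"],2),"w",round(o["grip_width"]*1000,1),"yaw",round(np.degrees(2*np.arctan2(o["tool_rot"][1],o["tool_rot"][0])),2),np.round(o["tool_rot"][2:],4))
E
python3 st.py
```

```text
9.0 [614.93 -29.85  17.51] F [-0.  -3.7 -0.3] M [-0.5   0.05  0.01] w 32.3 yaw 7.0 [0.0005 0.0007]
```

move_arm(rows=[0,-1,0,0,0,0,1,0,0,0,0,0,0,1,0,0,0,0,0,0,1,-3,-0.4,0,0,0,0,1,-2,-0.2,0,0,0,0,1,0,0,0,0,0,0,1])

```text
time: 9.6
position: [0.6121, -0.0303, 0.0175]
tool_rot: [0.998, 0.06, 0.003, 0.0]
ft_force: [4.9, 1.9, -0.8]
grip_width: 0.0317
```

```bash
python3 st.py
```

```text
9.6 [612.08 -30.28  17.54] F [ 4.9  1.9 -0.8] M [ 0.36 -0.89 -0.02] w 31.7 yaw 6.93 [0.0031 0.0002]
```

move_arm(rows=[-3,-0.3,0,0,0,0,1,0,0.4,0,0,0,0,1,0,0,0,0,0,0,1])

```text
time: 9.9
position: [0.6102, -0.0305, 0.0176]
tool_rot: [0.998, 0.061, 0.004, 0.001]
ft_force: [6.8, 2.5, -2.4]
grip_width: 0.0319
```

```bash
python3 st.py
```

```text
9.9 [610.2  -30.53  17.6 ] F [ 6.8  2.5 -2.4] M [ 0.32 -1.14  0.04] w 31.9 yaw 6.94 [0.0042 0.0006]
```

move_arm(rows=[0,0,4,0,0,0,1,0,0,6,0,0,0,1,0,0,8,0,0,0,1,0,0,15,0,0,0,1,0,0,30,0,0,0,1,0,0,30,0,0,0,1,0,0,0,0,0,0,1])

```text
time: 10.6
position: [0.6084, -0.0308, 0.1134]
tool_rot: [0.998, 0.061, 0.003, 0.001]
ft_force: [0.9, -0.9, -1.6]
grip_width: 0.0318
```

```bash
python3 st.py;python3 snap.py 4 .61 -.03 .11 60
```

```text
10.6 [608.37 -30.76 113.42] F [ 0.9 -0.9 -1.6] M [ 0.02 -0.04 -0.01] w 31.8 yaw 7.0 [0.003  0.0009]
side crop origin 170 99 scale 5
top crop origin 214 110 scale 5
10.7 [ 0.60568689 -0.03025314  0.11000339] [ 0.438842   -0.3235286  -1.72720341] 0.032198956098526965
```

```bash
cat > panchk.py <<'E'
from h import *
for n in("top","side"):
    c=robot.camera(n);P=cloud(c).reshape(-1,3);P=P[np.isfinite(P[:,0])]
    m=(P[:,0]>.34)&(P[:,0]<.58)&(P[:,1]>.2)&(P[:,1]<.46)&(P[:,2]>.05)&(P[:,2]<.066)
    print(n,rect(P[m]))
    for t in("pan","cover"):print(t,[(np.round(ray(c,d["at"],0)*1000).tolist()[:2],round(d["conf"],2)) for d in robot.spot_point(n,t)][:3])
E
python3 panchk.py
```

```text
top ((462.4289855957031, 322.1231384277344), (176.59332275390625, 121.49687957763672), 85.32337188720703)
pan [([463.0, 322.0], 0.56), ([430.0, -329.0], 0.5), ([619.0, -323.0], 0.4)]
cover [([614.0, -325.0], 0.8), ([773.0, -0.0], 0.48)]
side ((462.22265625, 324.1148376464844), (176.0322723388672, 122.47230529785156), 85.21849822998047)
pan [([461.0, 326.0], 0.69), ([432.0, -310.0], 0.69), ([559.0, 20.0], 0.43)]
cover [([602.0, -321.0], 0.86)]
```

View pics/side4.png

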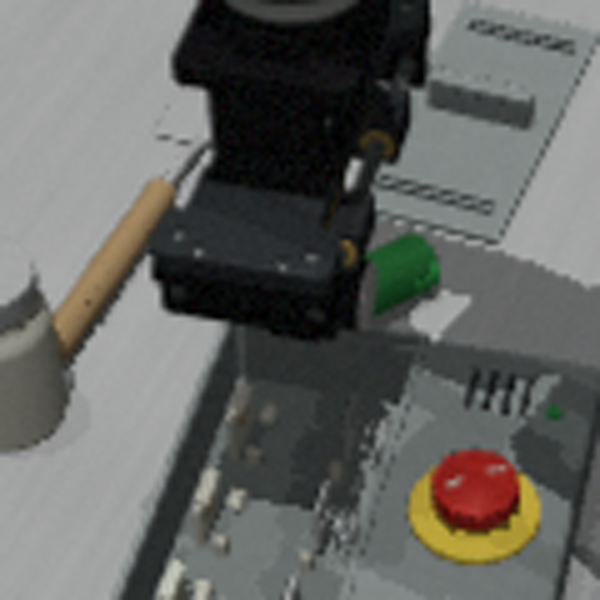

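move_arm(rows=[0,5,35,0,0,0,1,-8,38,0,0,0,0,1,-15,40,0,0,0,0,1,-18,40,0,0,0,0,1,-18,40,0,0,0,-0.1,1,-18,40,0,0,0,-0.1,1,-18,40,0,0,0,0,1,-18,40,0,0,0,0,1,-18,40,0,0,0,0,1,-13,30,-20,0,0,0,1,0,0,-40,0,0,0,1,0,0,0,0,0,0,1])

```text
time: 12.2
position: [0.4578, 0.3217, 0.0804]
tool_rot: [0.999, -0.038, -0.005, 0.003]
ft_force: [-0.8, -0.9, -0.7]
grip_width: 0.0322
```

```bash
python3 st.py
```

```text
12.2 [457.81 321.75  80.45] F [-0.8 -0.9 -0.7] M [-0.03  0.11 -0.06] w 32.2 yaw -4.34 [-0.0053  0.0026]
```

move_arm(rows=[0,0,-30,0,0,0,1,0,0,-20,0,0,0,1,0,0,-15,0,0,0,1,0,0,-6,0,0,0,1,0,0,-4,0,0,0,1,0,0,0,0,0,0,1,0,0,0,0,0,0,1])

```text
time: 12.9
position: [0.4632, 0.3226, 0.011]
tool_rot: [0.999, -0.039, 0.001, -0.0]
ft_force: [-0.0, 0.3, -1.6]
grip_width: 0.0319
```

```bash
python3 st.py
```

```text
12.9 [463.21 322.62  10.98] F [-0.   0.3 -1.6] M [ 0.03 -0.02  0.01] w 31.9 yaw -4.5 [ 0.0007 -0.0004]
```

move_arm(rows=[0,0,-1.5,0,0,0,1,0,0,0,0,0,0,1,0,0,0,0,0,0,0.48,0,0,0,0,0,0,0.48,0,0,0,0,0,0,0.48,0,0,25,0,0,0,0.48,0,0,50,0,0,0,0.48,0,0,50,0,0,0,0.48,0,0,20,0,0,0,0.48,0,0,0,0,0,0,0.48])

```text
time: 13.9
position: [0.4649, 0.3237, 0.1576]
tool_rot: [0.999, -0.039, 0.004, -0.002]
ft_force: [0.1, -0.1, -0.7]
grip_width: 0.0455
```

```bash
python3 st.py; python3 snap.py 5 .46 .32 .03 60
```

```text
13.9 [464.89 323.72 157.61] F [ 0.1 -0.1 -0.7] M [0.05 0.01 0.07] w 45.5 yaw -4.47 [ 0.004  -0.0019]
side crop origin 177 274 scale 5
top crop origin 97 166 scale 5
14.0 [0.46218832 0.32240757 0.15374396] [ 0.3717358   0.37943778 -1.41189363] 0.04540618781841097
```

View pics/side5.png

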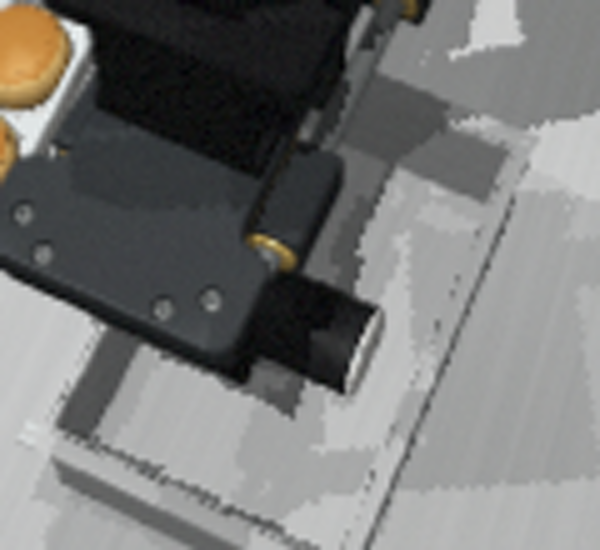

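move_arm(rows=[-2,-30,0,0,0,0.016,0.48,-2,-47,0,0,0,0,0.48,-2,-47,0,0,0,0,0.48,-2,-47,0,0,0,0,0.48,-2,-47,0,0,0,0,0.48,-2,-47,0,0,0,0,0.48,-2,-47,0,0,0,0,0.48,-2,-47,0,0,0,0,0.48,-2,-47,0,0,0,0,0.48,-2,-47,0,0,0,0,0.48,-2,-47,0,0,0,0,0.48,-2,-47,0,0,0,0,0.48])

```text
time: 15.2
position: [0.4368, -0.2255, 0.1516]
tool_rot: [1.0, -0.031, -0.002, -0.002]
ft_force: [0.9, 0.7, 0.2]
grip_width: 0.0455
```

move_arm(rows=[-2,-40,-20,0,0,0,0.48,0,0,-40,0,0,0,0.48,0,0,0,0,0,0,0.48,0,0,0,0,0,0,0.48])

```text
time: 15.6
position: [0.4347, -0.2626, 0.0918]
tool_rot: [1.0, -0.031, -0.002, -0.002]
ft_force: [0.5, 0.1, 0.0]
grip_width: 0.0451
```

```bash
python3 st.py; python3 snap.py 6 .43 -.3 .03 60
python3 - <<'E'
from h import *
c=dict(np.load("side6.npz"));cr=cv2.resize(c["color"][260:384,150:310,::-1],None,fx=4,fy=4,interpolation=cv2.INTER_CUBIC);cv2.imwrite("pics/pan6.png",cr)
E
```

```text
15.6 [ 434.71 -262.63   91.84] F [0.5 0.1 0. ] M [0.03 0.03 0.  ] w 45.1 yaw -3.57 [-0.0024 -0.0023]
side crop origin 266 71 scale 5
top crop origin 306 172 scale 5
15.7 [ 0.43658444 -0.26357301  0.09412886] [ 0.14008891 -0.21861468 -0.45693991] 0.04554100403681709
```

View pics/side6.png

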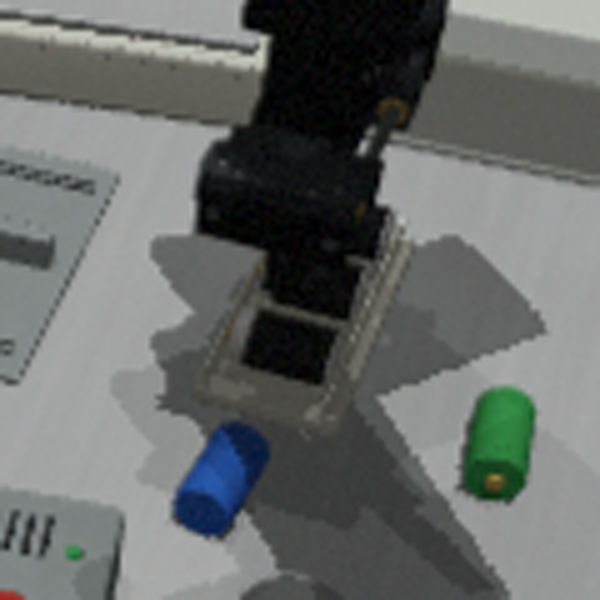

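View pics/pan6.png

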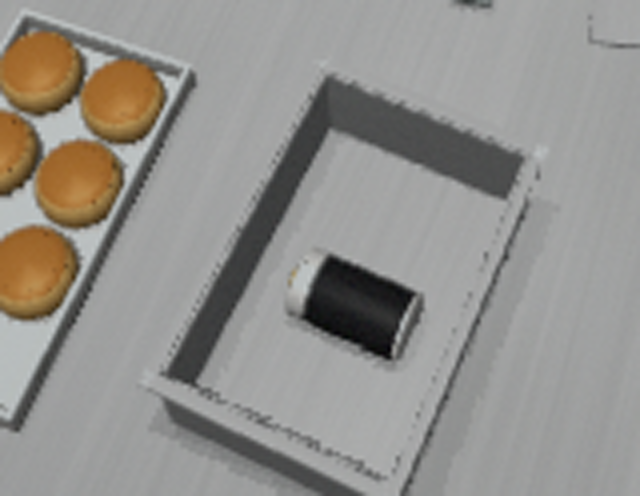

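The old cell lies in the pan, and the gripper is above new_a. Descending now.

move_arm(rows=[0,0,-30,0,0,0,0.48,0,0,-18,0,0,0,0.48,0,0,-12,0,0,0,0.48,0,0,-10,0,0,0,0.48,0,0,-5,0,0,0,0.48,0,0,0,0,0,0,0.48])

```text
time: 16.3
position: [0.4366, -0.2643, 0.0186]
tool_rot: [1.0, -0.031, 0.0, -0.0]
ft_force: [-0.3, 0.4, 0.0]
grip_width: 0.045
```

move_arm(rows=[0,0,0,0,0,0,0.65,0,0,0,0,0,0,0.65,0,0,0,0,0,0,0.65])

```text
time: 16.6
position: [0.4367, -0.2648, 0.019]
tool_rot: [1.0, -0.031, 0.0, 0.0]
ft_force: [0.7, -0.5, 1.1]
grip_width: 0.0325
```

```bash
python3 st.py
```

```text
16.6 [ 436.72 -264.77   19.05] F [ 0.7 -0.5  1.1] M [ 0.04 -0.02  0.05] w 32.5 yaw -3.57 [0.0004 0.0003]
```

move_arm(rows=[0,0,0,0,0,0,1,0,0,0,0,0,0,1,0,0,15,0,0,0,1,0,0,40,0,0,0,1,5,12,45,0,0,0,1,20,40,20,0,0,0.06,1,20,40,0,0,0,0.06,1,20,40,0,0,0,0.064,1,20,40,0,0,0,0,1,20,40,0,0,0,0,1,20,40,0,0,0,0,1,20,40,0,0,0,0,1])

```text
time: 17.8
position: [0.5814, 0.0294, 0.1381]
tool_rot: [0.998, 0.061, -0.001, -0.0]
ft_force: [0.5, -1.3, -2.2]
grip_width: 0.032
```

move_arm(rows=[20,40,0,0,0,0,1,10,18,0,0,0,0,1,0.6,0.8,-25,0,0,0,1,0,0,-25,0,0,0,1,0,0,0,0,0,0,1,0,0,0,0,0,0,1])

```text
time: 18.4
position: [0.6113, 0.0863, 0.088]
tool_rot: [0.998, 0.061, -0.001, -0.0]
ft_force: [-0.4, 0.7, -1.0]
grip_width: 0.0323
```

```bash
python3 st.py; python3 snap.py 7 .6 .085 .06 50
```

```text
18.4 [611.32  86.27  87.97] F [-0.4  0.7 -1. ] M [ 0.03 -0.02 -0.04] w 32.3 yaw 6.97 [-0.0011 -0.0001]
side crop origin 166 160 scale 6
top crop origin 185 127 scale 6
18.5 [0.61284246 0.08601304 0.08958693] [-0.10991535 -0.45988176 -1.23332437] 0.032162040626697155
```

View pics/side7.png

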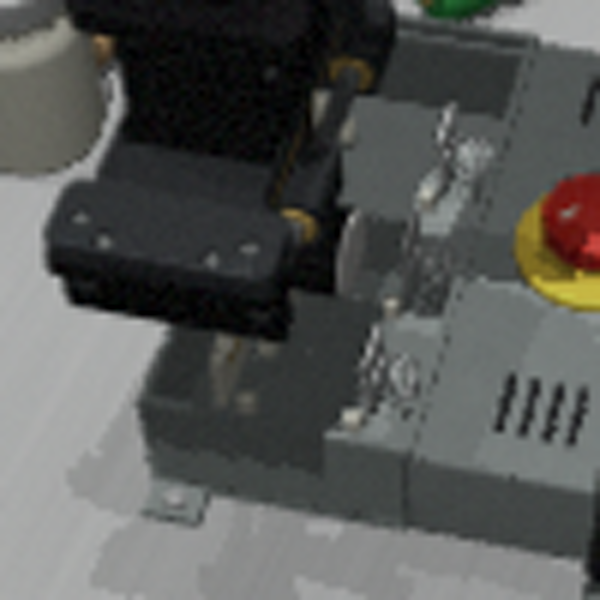

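move_arm(rows=[0,0,-20,0,0,0,1,0,0,-15,0,0,0,1,0,0,-10,0,0,0,1,0,0,-8,0,0,0,1,0,0,0,0,0,0,1,0,0,0,0,0,0,1])

```text
time: 19.1
position: [0.6102, 0.086, 0.0364]
tool_rot: [0.998, 0.061, -0.002, 0.0]
ft_force: [-4.7, -0.7, 5.9]
grip_width: 0.0321
```

```bash
python3 st.py
```

```text
19.1 [610.2   86.03  36.45] F [-4.7 -0.7  5.9] M [-0.19  0.74 -0.01] w 32.1 yaw 6.99 [-0.002   0.0001]
```

move_arm(rows=[0,0,6,0,0,0,1,-4,-0.5,0,0,0,0,1,0,0,0,0,0,0,1,0,0,0,0,0,0,1])

```text
time: 19.5
position: [0.6088, 0.0858, 0.0418]
tool_rot: [0.998, 0.061, 0.001, 0.0]
ft_force: [1.2, 0.4, -0.3]
grip_width: 0.0323
```

```bash
python3 st.py;python3 snap.py 8 .6 .085 .06 50
```

```text
19.5 [608.79  85.76  41.8 ] F [ 1.2  0.4 -0.3] M [ 0.02 -0.09  0.  ] w 32.3 yaw 6.97 [0.0008 0.    ]
side crop origin 166 160 scale 6
top crop origin 185 127 scale 6
19.6 [0.60881419 0.08577784 0.04167983] [1.45475028 0.88300216 0.06254424] 0.0322091966855804
```

View pics/side8.png

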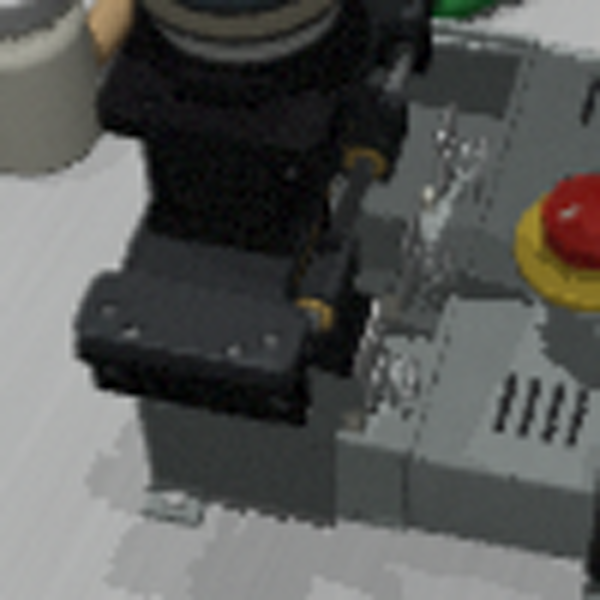

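View pics/top8.png

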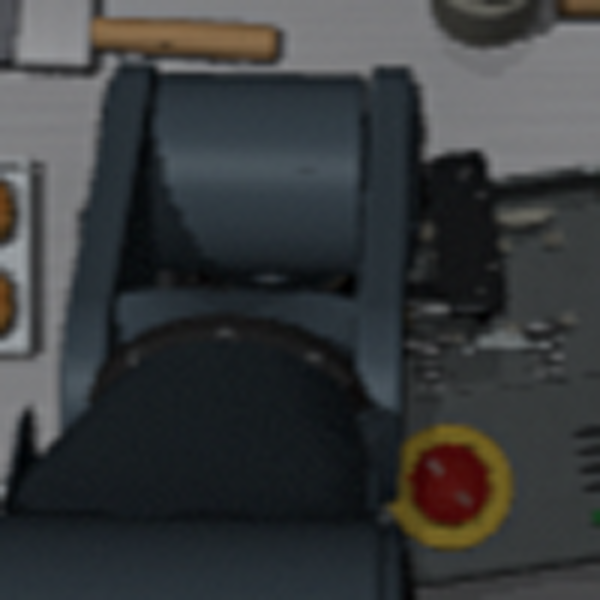

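move_arm(rows=[0,0,4,0,0,0,1,0,0,0,0,0,0,1,-3,-0.4,0,0,0,0,1,-3,-0.4,0,0,0,0,1,0,0,0,0,0,0,1,0,0,0,0,0,0,1])

```text
time: 20.2
position: [0.6031, 0.0852, 0.0459]
tool_rot: [0.998, 0.061, 0.001, -0.0]
ft_force: [4.2, 1.9, -0.3]
grip_width: 0.0321
```

```bash
python3 st.py
```

```text
20.2 [603.14  85.17  45.93] F [ 4.2  1.9 -0.3] M [ 0.27 -0.58  0.02] w 32.1 yaw 6.96 [ 0.0013 -0.0001]
```

move_arm(rows=[-3,-0.4,0,0,0,0,1,-3,-0.4,0,0,0,0,1,-2,-0.2,0,0,0,0,1,0,0,0,0,0,0,1,0,0,0,0,0,0,1])

```text
time: 20.7
position: [0.5968, 0.0843, 0.0463]
tool_rot: [0.998, 0.061, 0.003, -0.0]
ft_force: [7.3, 2.2, -1.2]
grip_width: 0.0325
```

```bash
python3 st.py
```

```text
20.7 [596.76  84.3   46.27] F [ 7.3  2.2 -1.2] M [ 0.56 -1.23 -0.02] w 32.5 yaw 6.94 [ 0.0032 -0.0001]
```

move_arm(rows=[0,0,-6,0,0,0,1,0,0,-6,0,0,0,1,0,0,-6,0,0,0,1,0,0,0,0,0,0,1])

```text
time: 21.1
position: [0.5983, 0.0835, 0.0289]
tool_rot: [0.998, 0.061, 0.005, 0.001]
ft_force: [7.9, 1.5, 3.1]
grip_width: 0.0318
```

```bash
python3 st.py
```

```text
21.1 [598.33  83.53  28.94] F [7.9 1.5 3.1] M [ 0.17 -1.19 -0.04] w 31.8 yaw 6.98 [0.0046 0.0006]
```

move_arm(rows=[0,0,-5,0,0,0,1,0,0,-4,0,0,0,1,0,0,-3,0,0,0,1,0,0,0,0,0,0,1])

```text
time: 21.5
position: [0.5994, 0.0839, 0.0182]
tool_rot: [0.998, 0.061, 0.006, 0.0]
ft_force: [8.1, 3.2, 7.2]
grip_width: 0.032
```

```bash
python3 st.py
```

```text
21.5 [599.42  83.94  18.2 ] F [8.1 3.2 7.2] M [ 0.4  -1.01  0.07] w 32.0 yaw 6.97 [0.0058 0.0004]
```

move_arm(rows=[0,0,-2,0,0,0,1,0,0,-1,0,0,0,1,0,0,0,0,0,0,1])

```text
time: 21.8
position: [0.6, 0.0844, 0.0161]
tool_rot: [0.998, 0.061, 0.007, 0.0]
ft_force: [7.6, 4.5, 10.2]
grip_width: 0.032
```

```bash
python3 st.py
```

```text
21.8 [600.04  84.44  16.06] F [ 7.6  4.5 10.2] M [ 0.65 -0.98 -0.03] w 32.0 yaw 6.95 [0.0066 0.0002]
```

move_arm(rows=[3,0.4,0,0,0,0,1,3,0.4,0,0,0,0,1,2,0.2,0,0,0,0,1,0,0,0,0,0,0,1])

```text
time: 22.2
position: [0.6011, 0.0851, 0.014]
tool_rot: [0.998, 0.061, -0.001, -0.0]
ft_force: [0.5, 1.8, 10.0]
grip_width: 0.0319
```

```bash
python3 st.py
```

```text
22.2 [601.14  85.15  14.02] F [ 0.5  1.8 10. ] M [ 0.19  0.31 -0.03] w 31.9 yaw 7.0 [-0.001 -0.   ]
```

move_arm(rows=[0,0,1,0,0,0,0.9,0,0,0,0,0,0,0.48,0,0,0,0,0,0,0.48,0,0,0,0,0,0,0.48,0,0,20,0,0,0,0.48,0,0,50,0,0,0,0.48,0,0,50,0,0,0,0.48,-10,-40,20,0,0,0,0.48,-20,-45,0,0,0,0,0.48,-20,-45,0,0,0,0,0.48,-20,-45,0,0,0,-0.08,0.48,-20,-45,0,0,0,-0.1,0.48])

```text
time: 23.4
position: [0.5103, -0.1363, 0.1533]
tool_rot: [1.0, -0.031, -0.001, -0.0]
ft_force: [0.3, 0.0, -0.8]
grip_width: 0.0454
```

```bash
python3 st.py;python3 snap.py 9 .6 .085 .04 40
```

```text
23.4 [ 510.32 -136.26  153.29] F [ 0.3  0.  -0.8] M [-0.06  0.01  0.02] w 45.4 yaw -3.51 [-0.0008 -0.0002]
side crop origin 176 175 scale 7
top crop origin 195 138 scale 7
23.5 [ 0.50950797 -0.13998201  0.15320755] [ 0.27328994  1.12774131 -0.36811599] 0.04543239038119478
```

View pics/side9.png

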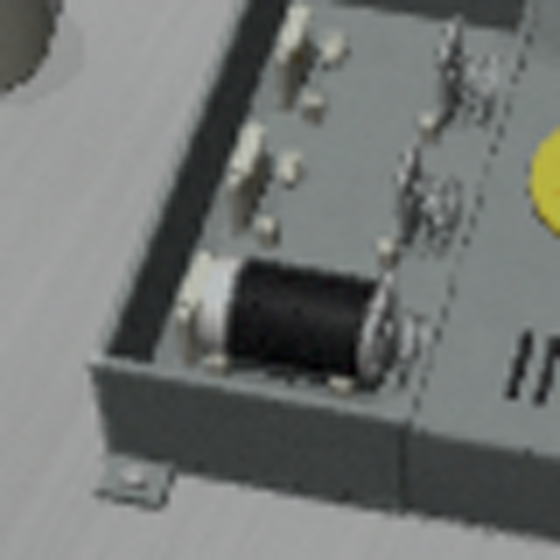

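View pics/top9.png

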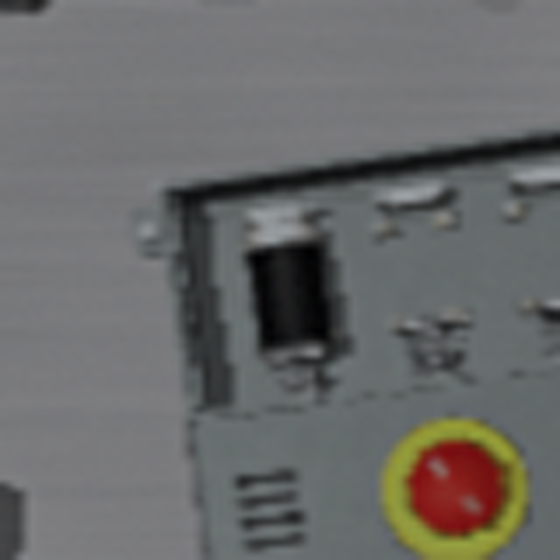

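```bash
cat > cellz.py <<'E'
from h import *
import sys
tag=sys.argv[1]
yaw=np.radians(7);R=np.array([[np.cos(yaw),-np.sin(yaw)],[np.sin(yaw),np.cos(yaw)]])
for n in("top","side"):
    c=dict(np.load(n+tag+".npz"));P=cloud(c).reshape(-1,3);P=P[np.isfinite(P[:,0])]
    o=np.array([558,22.])/1000
    L=(P[:,:2]-o)@R
    for nm,y in(("left",.058),("mid",0),("right",-.058)):
        res=[]
        for x0 in(28,38,48,58,68):
            m=(abs(L[:,0]-x0/1000)<.005)&(abs(L[:,1]-y)<.018)
            z=P[m,2];res.append(round(np.percentile(z,90)*1000,1) if m.sum()>3 else None)
        print(n,nm,res)
E
python3 cellz.py 9; python3 cellz.py 2
```

```text
top left [np.float64(46.0), np.float64(46.5), np.float64(44.4), np.float64(44.7), np.float64(43.7)]
top mid [np.float64(46.4), np.float64(10.2), np.float64(11.2), np.float64(10.9), np.float64(19.6)]
top right [np.float64(43.2), np.float64(11.0), np.float64(10.0), np.float64(12.3), np.float64(18.2)]
side left [np.float64(43.5), np.float64(43.4), np.float64(43.9), np.float64(43.5), np.float64(42.9)]
side mid [np.float64(43.5), np.float64(8.9), np.float64(9.0), np.float64(8.8), np.float64(15.5)]
side right [np.float64(43.2), np.float64(8.6), np.float64(8.6), np.float64(9.0), np.float64(16.6)]
top left [np.float64(45.8), np.float64(10.1), np.float64(10.8), np.float64(10.3), np.float64(17.1)]
top mid [np.float64(30.6), np.float64(11.6), np.float64(11.0), np.float64(12.1), np.float64(16.8)]
top right [np.float64(45.5), np.float64(45.0), np.float64(45.2), np.float64(43.2), np.float64(45.0)]
side left [np.float64(44.2), np.float64(8.9), np.float64(9.0), np.float64(9.4), np.float64(16.5)]
side mid [np.float64(44.7), np.float64(8.8), np.float64(8.9), np.float64(8.9), np.float64(17.5)]
side right [np.float64(43.2), np.float64(43.4), np.float64(42.8), np.float64(43.0), np.float64(42.8)]
```

```bash
python3 st.py
```

```text
23.5 [ 509.51 -139.98  153.21] F [ 0.3  1.1 -0.4] M [ 0.05 -0.05  0.03] w 45.4 yaw -3.81 [-0.0012  0.0005]
```

move_arm(rows=[-18,-42,0,0,0,0,0.48,-18,-42,0,0,0,0,0.48,-18,-42,0,0,0,0,0.48,-16,-40,-20,0,0,0,0.48,-8,-22,-40,0,0,0,0.48,0,0,-20,0,0,0,0.48,0,0,0,0,0,0,0.48,0,0,0,0,0,0,0.48,0,0,0,0,0,0,0.48])

```text
time: 24.4
position: [0.435, -0.3226, 0.0746]
tool_rot: [1.0, -0.028, 0.001, 0.001]
ft_force: [0.9, 0.2, 0.4]
grip_width: 0.0456
```

```bash
python3 st.py
```

```text
24.4 [ 434.99 -322.64   74.61] F [0.9 0.2 0.4] M [0.02 0.   0.01] w 45.6 yaw -3.24 [0.0006 0.0006]
```

move_arm(rows=[-1.5,0,-20,0,0,0,0.48,0,0,-16,0,0,0,0.48,0,0,-12,0,0,0,0.48,0,0,-8,0,0,0,0.48,0,0,0,0,0,0,0.48,0,0,0,0,0,0,0.48,0,0,0,0,0,0,0.65,0,0,0,0,0,0,0.65,0,0,0,0,0,0,0.65])

```text
time: 25.3
position: [0.4327, -0.3226, 0.018]
tool_rot: [1.0, -0.029, 0.0, -0.0]
ft_force: [2.2, 1.3, 2.6]
grip_width: 0.0328
```

```bash
python3 st.py
```

```text
25.3 [ 432.72 -322.63   17.97] F [2.2 1.3 2.6] M [ 0.06 -0.24  0.01] w 32.8 yaw -3.38 [ 0.0002 -0.0003]
```

move_arm(rows=[0,0,0,0,0,0,1,0,0,0,0,0,0,1,0,0,15,0,0,0,1,0,0,40,0,0,0,1,4,11,45,0,0,0,1,20,40,20,0,0,0.06,1,20,40,0,0,0,0.06,1,20,40,0,0,0,0.061,1,20,40,0,0,0,0,1,20,40,0,0,0,0,1,20,40,0,0,0,0,1,20,40,0,0,0,0,1])

```text
time: 26.5
position: [0.5768, -0.0306, 0.1372]
tool_rot: [0.998, 0.062, -0.0, 0.0]
ft_force: [0.1, 0.1, -2.3]
grip_width: 0.032
```

move_arm(rows=[20,35,0,0,0,0,1,15,18,0,0,0,0,1,5,7,-25,0,0,0,1,0,0,-25,0,0,0,1,0,0,0,0,0,0,1,0,0,0,0,0,0,1,0,0,0,0,0,0,1])

```text
time: 27.2
position: [0.6173, 0.0274, 0.0886]
tool_rot: [0.998, 0.061, 0.001, 0.0]
ft_force: [0.1, 0.3, -1.3]
grip_width: 0.0319
```

```bash
python3 st.py; python3 snap.py 10 .61 .03 .06 50
```

```text
27.2 [617.34  27.42  88.58] F [ 0.1  0.3 -1.3] M [-0.03  0.    0.03] w 31.9 yaw 7.01 [0.0009 0.0003]
side crop origin 171 141 scale 6
top crop origin 203 123 scale 6
27.3 [0.61751187 0.0274224  0.08897082] [-0.23950131  0.18780124 -1.32331483] 0.03189504304606638
```

View pics/side10.png

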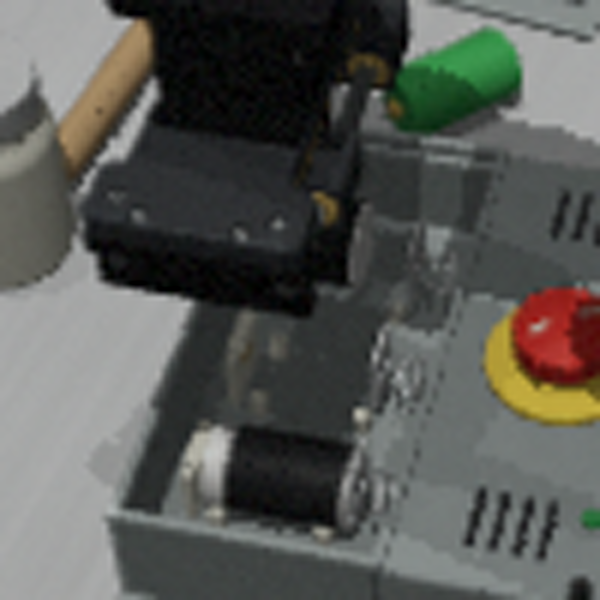

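move_arm(rows=[0,1,-20,0,0,0,1,0,0,-13,0,0,0,1,0,0,-9,0,0,0,1,0,0,0,0,0,0,1,0,0,0,0,0,0,1])

```text
time: 27.8
position: [0.6167, 0.0289, 0.0456]
tool_rot: [0.998, 0.061, -0.0, 0.0]
ft_force: [-0.2, 0.1, -1.1]
grip_width: 0.032
```

```bash
python3 st.py
```

```text
27.8 [616.68  28.91  45.59] F [-0.2  0.1 -1.1] M [0.07 0.03 0.04] w 32.0 yaw 7.03 [-0.  0.]
```

move_arm(rows=[-4,-0.5,0,0,0,0,1,-4,-0.5,0,0,0,0,1,0,0,0,0,0,0,1,0,0,0,0,0,0,1])

```text
time: 28.2
position: [0.6101, 0.0279, 0.0464]
tool_rot: [0.998, 0.061, 0.002, 0.0]
ft_force: [3.0, -0.6, -2.0]
grip_width: 0.0322
```

```bash
python3 st.py
```

```text
28.2 [610.14  27.87  46.38] F [ 3.  -0.6 -2. ] M [ 0.12 -0.6  -0.01] w 32.2 yaw 7.02 [0.0019 0.0002]
```

move_arm(rows=[-4,-0.5,0,0,0,0,1,-4,-0.5,0,0,0,0,1,-2.5,-0.3,0,0,0,0,1,0,0,0,0,0,0,1,0,0,0,0,0,0,1])

```text
time: 28.7
position: [0.6017, 0.0267, 0.0467]
tool_rot: [0.998, 0.061, 0.004, 0.0]
ft_force: [7.3, 2.5, -1.7]
grip_width: 0.0324
```

```bash
python3 st.py
```

```text
28.7 [601.66  26.75  46.73] F [ 7.3  2.5 -1.7] M [ 0.47 -1.35 -0.07] w 32.4 yaw 6.98 [0.0042 0.0003]
```

Good (dx about −5.8). Now down.

move_arm(rows=[0,0,-6,0,0,0,1,0,0,-6,0,0,0,1,0,0,-6,0,0,0,1,0,0,-5,0,0,0,1,0,0,-4,0,0,0,1,0,0,0,0,0,0,1])

```text
time: 29.3
position: [0.6021, 0.0262, 0.0197]
tool_rot: [0.998, 0.061, 0.004, 0.001]
ft_force: [7.5, 1.0, -0.8]
grip_width: 0.0318
```

```bash
python3 st.py
```

```text
29.3 [602.11  26.16  19.75] F [ 7.5  1.  -0.8] M [ 0.21 -1.24 -0.04] w 31.8 yaw 7.01 [0.0044 0.0008]
```

move_arm(rows=[0,0,-3,0,0,0,1,0,0,-2,0,0,0,1,0,0,-1,0,0,0,1,0,0,0,0,0,0,1])

```text
time: 29.7
position: [0.6027, 0.0263, 0.0163]
tool_rot: [0.998, 0.061, 0.005, 0.001]
ft_force: [4.1, 1.0, 13.0]
grip_width: 0.0323
```

```bash
python3 st.py
```

```text
29.7 [602.67  26.35  16.27] F [ 4.1  1.  13. ] M [ 0.22 -0.72 -0.03] w 32.3 yaw 7.04 [0.0052 0.0009]
```

move_arm(rows=[3,0.4,1,0,0,0,1,3,0.4,0,0,0,0,1,2,0.2,0,0,0,0,1,0,0,0,0,0,0,1])

```text
time: 30.1
position: [0.605, 0.0273, 0.0158]
tool_rot: [0.998, 0.062, -0.001, 0.0]
ft_force: [-2.0, -1.3, 12.8]
grip_width: 0.032
```

```bash
python3 st.py
```

```text
30.1 [605.03  27.29  15.79] F [-2.  -1.3 12.8] M [-0.22  0.37 -0.03] w 32.0 yaw 7.08 [-0.001   0.0004]
```

move_arm(rows=[0,0,1,0,0,0,0.9,0,0,0,0,0,0,0.48,0,0,0,0,0,0,0.48,0,0,0,0,0,0,0.48,0,0,20,0,0,0,0.48,0,0,50,0,0,0,0.48,0,0,50,0,0,0,0.48,-10,-40,20,0,0,0,0.48,-20,-45,0,0,0,0,0.48,-20,-45,0,0,0,0,0.48,-20,-45,0,0,0,-0.08,0.48,-20,-45,0,0,0,-0.1,0.48])

```text
time: 31.3
position: [0.5143, -0.1932, 0.1541]
tool_rot: [1.0, -0.03, -0.001, -0.0]
ft_force: [0.8, -0.9, -0.7]
grip_width: 0.0454
```

```bash
python3 st.py;python3 snap.py 11 .6 .03 .04 50; python3 cellz.py 11
```

```text
31.3 [ 514.3  -193.24  154.12] F [ 0.8 -0.9 -0.7] M [0.04 0.04 0.04] w 45.4 yaw -3.45 [-0.0009 -0.0005]
side crop origin 175 148 scale 6
top crop origin 203 127 scale 6
31.4 [ 0.51358846 -0.19738221  0.1541004 ] [ 0.12023503 -0.14840798  0.26198528] 0.045032046283683784
top left [np.float64(45.6), np.float64(46.2), np.float64(46.1), np.float64(46.7), np.float64(45.7)]
top mid [np.float64(45.7), np.float64(45.8), np.float64(46.3), np.float64(46.2), np.float64(45.9)]
top right [np.float64(44.3), np.float64(10.8), np.float64(11.6), np.float64(10.3), np.float64(17.9)]
side left [np.float64(44.3), np.float64(43.7), np.float64(43.7), np.float64(43.9), np.float64(43.2)]
side mid [np.float64(42.9), np.float64(43.3), np.float64(43.3), np.float64(43.5), np.float64(42.9)]
side right [np.float64(43.2), np.float64(8.3), np.float64(8.3), np.float64(8.9), np.float64(16.0)]
```

View pics/side11.png

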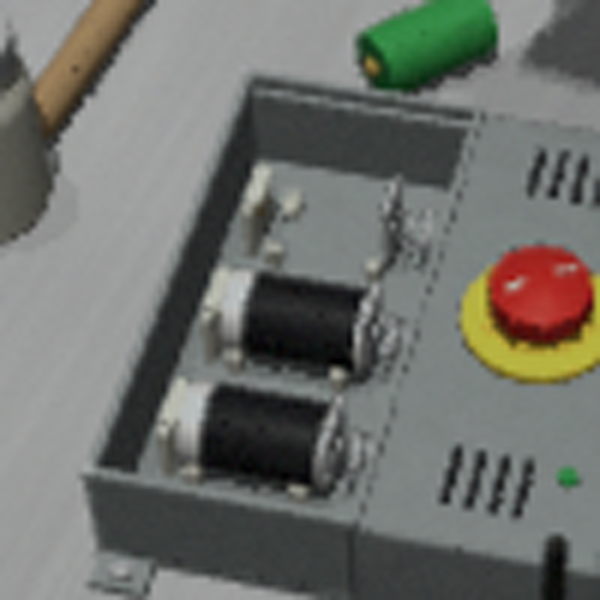

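move_arm(rows=[-20,-42,0,0,0,0,0.48,-20,-42,0,0,0,0,0.48,-20,-42,0,0,0,0,0.48,-18,-40,-20,0,0,0,0.48,-10,-22,-40,0,0,0,0.48,0,0,-20,0,0,0,0.48,0,0,0,0,0,0,0.48,0,0,0,0,0,0,0.48,0,0,0,0,0,0,0.48])

```text
time: 32.3
position: [0.4291, -0.3799, 0.0756]
tool_rot: [1.0, -0.028, 0.001, 0.001]
ft_force: [0.4, 0.2, 0.0]
grip_width: 0.0454
```

```bash
python3 st.py
```

```text
32.3 [ 429.13 -379.91   75.65] F [0.4 0.2 0. ] M [ 0.03  0.06 -0.01] w 45.4 yaw -3.18 [0.0005 0.0006]
```

move_arm(rows=[0,-0.5,-20,0,0,0,0.48,0,0,-16,0,0,0,0.48,0,0,-12,0,0,0,0.48,0,0,-9,0,0,0,0.48,0,0,0,0,0,0,0.48,0,0,0,0,0,0,0.48,0,0,0,0,0,0,0.65,0,0,0,0,0,0,0.65,0,0,0,0,0,0,0.65])

```text
time: 33.2
position: [0.4282, -0.3805, 0.018]
tool_rot: [1.0, -0.029, 0.0, -0.0]
ft_force: [1.2, 0.8, 1.9]
grip_width: 0.0331
```

```bash
python3 st.py
```

```text
33.2 [ 428.22 -380.48   18.01] F [1.2 0.8 1.9] M [-0.01 -0.17 -0.03] w 33.1 yaw -3.31 [ 0.0002 -0.0003]
```

move_arm(rows=[0,0,0,0,0,0,1,0,0,0,0,0,0,1,0,0,15,0,0,0,1,0,0,40,0,0,0,1,5,11,45,0,0,0,1,21,40,20,0,0,0.06,1,21,40,0,0,0,0.06,1,21,40,0,0,0,0.06,1,21,40,0,0,0,0,1,21,40,0,0,0,0,1,21,40,0,0,0,0,1,21,40,0,0,0,0,1])

```text
time: 34.4
position: [0.5806, -0.0884, 0.1383]
tool_rot: [0.998, 0.061, 0.0, 0.0]
ft_force: [0.1, -0.3, -1.3]
grip_width: 0.0318
```

move_arm(rows=[21,35,0,0,0,0,1,15,19,0,0,0,0,1,7,7,-25,0,0,0,1,0,0,-25,0,0,0,1,0,0,0,0,0,0,1,0,0,0,0,0,0,1,0,0,0,0,0,0,1])

```text
time: 35.1
position: [0.6239, -0.0295, 0.089]
tool_rot: [0.998, 0.061, 0.001, 0.0]
ft_force: [-0.1, 0.2, -2.1]
grip_width: 0.0324
```

```bash
python3 st.py
```

```text
35.1 [623.91 -29.49  89.04] F [-0.1  0.2 -2.1] M [-0.01  0.07 -0.05] w 32.4 yaw 7.01 [0.0011 0.0004]
```

move_arm(rows=[-0.5,0.5,-20,0,0,0,1,0,0,-13,0,0,0,1,0,0,-9.5,0,0,0,1,0,0,0,0,0,0,1,-4,-0.5,0,0,0,0,1,-4,-0.5,0,0,0,0,1,0,0,0,0,0,0,1,0,0,0,0,0,0,1])

```text
time: 35.9
position: [0.6161, -0.0295, 0.0458]
tool_rot: [0.998, 0.061, 0.002, 0.0]
ft_force: [3.5, 0.1, -2.0]
grip_width: 0.0322
```

```bash
python3 st.py
```

```text
35.9 [616.09 -29.53  45.83] F [ 3.5  0.1 -2. ] M [ 0.11 -0.68 -0.01] w 32.2 yaw 7.02 [0.0018 0.0004]
```

move_arm(rows=[-4,-0.5,0,0,0,0,1,-4,-0.5,0,0,0,0,1,-2,-0.3,0,0,0,0,1,0,0,0,0,0,0,1,0,0,0,0,0,0,1])

```text
time: 36.4
position: [0.6079, -0.0306, 0.0461]
tool_rot: [0.998, 0.061, 0.004, 0.0]
ft_force: [8.3, 2.0, -3.0]
grip_width: 0.032
```

```bash
python3 st.py
```

```text
36.4 [607.95 -30.61  46.15] F [ 8.3  2.  -3. ] M [ 0.48 -1.39 -0.05] w 32.0 yaw 6.98 [0.004  0.0004]
```

move_arm(rows=[0,0,-6,0,0,0,1,0,0,-6,0,0,0,1,0,0,-6,0,0,0,1,0,0,-5,0,0,0,1,0,0,-4,0,0,0,1,0,0,-3,0,0,0,1,0,0,-1.5,0,0,0,1,0,0,0,0,0,0,1])

```text
time: 37.2
position: [0.6092, -0.0314, 0.0165]
tool_rot: [0.998, 0.061, 0.005, 0.001]
ft_force: [6.2, 1.3, 6.2]
grip_width: 0.0321
```

```bash
python3 st.py
```

```text
37.2 [609.18 -31.36  16.54] F [6.2 1.3 6.2] M [ 0.19 -0.97 -0.03] w 32.1 yaw 7.04 [0.005  0.0013]
```

move_arm(rows=[0,0,-1.5,0,0,0,1,0,0,0,0,0,0,1,3,0.4,1,0,0,0,1,3,0.4,0,0,0,0,1,2,0.2,0,0,0,0,1,0,0,0,0,0,0,1])

```text
time: 37.8
position: [0.6117, -0.0303, 0.0158]
tool_rot: [0.998, 0.062, -0.001, 0.001]
ft_force: [-3.1, -0.8, 13.2]
grip_width: 0.0322
```

```bash
python3 st.py
```

```text
37.8 [611.67 -30.34  15.8 ] F [-3.1 -0.8 13.2] M [-0.27  0.53 -0.01] w 32.2 yaw 7.11 [-0.0009  0.0006]
```

move_arm(rows=[0,0,1,0,0,0,0.9,0,0,0,0,0,0,0.48,0,0,0,0,0,0,0.48,0,0,0,0,0,0,0.48,0,0,20,0,0,0,0.48,0,0,50,0,0,0,0.48,0,0,50,0,0,0,0.48,-20,-30,20,0,0,0,0.48,-40,-30,0,0,0,0,0.48,-40,-30,0,0,0,0,0.48,-40,-30,0,0,0,0,0.48,0,-10,0,0,0,0,0.48])

```text
time: 39.0
position: [0.4661, -0.1595, 0.1532]
tool_rot: [0.998, 0.06, -0.004, -0.002]
ft_force: [0.4, 0.1, -0.0]
grip_width: 0.0457
```

```bash
python3 st.py;python3 snap.py 12 .6 -.02 .04 60; python3 cellz.py 12
```

```text
39.0 [ 466.14 -159.52  153.2 ] F [ 0.4  0.1 -0. ] M [ 0.01 -0.03 -0.03] w 45.7 yaw 6.84 [-0.0039 -0.0021]
side crop origin 173 123 scale 5
top crop origin 210 117 scale 5
39.1 [ 0.4721385  -0.16099554  0.1540002 ] [-0.14318039  0.31303397  0.27350657] 0.04545308122551156
top left [np.float64(46.0), np.float64(44.2), np.float64(46.2), np.float64(45.9), np.float64(45.8)]
top mid [np.float64(45.5), np.float64(44.9), np.float64(44.5), np.float64(45.5), np.float64(45.0)]
top right [np.float64(45.2), np.float64(46.4), np.float64(45.6), np.float64(44.7), np.float64(44.9)]
side left [np.float64(43.8), np.float64(43.6), np.float64(43.1), np.float64(42.6), np.float64(43.4)]
side mid [np.float64(43.4), np.float64(43.2), np.float64(42.9), np.float64(43.7), np.float64(43.3)]
side right [np.float64(43.2), np.float64(43.1), np.float64(43.4), np.float64(43.8), np.float64(42.7)]
```

View pics/side12.png

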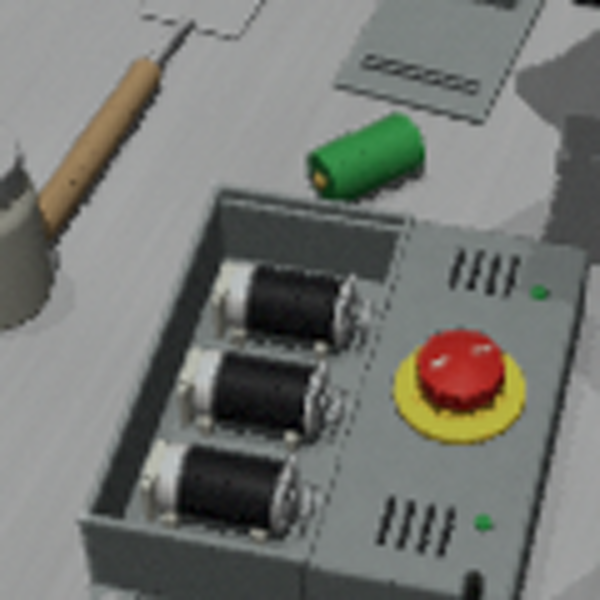

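View pics/top12.png

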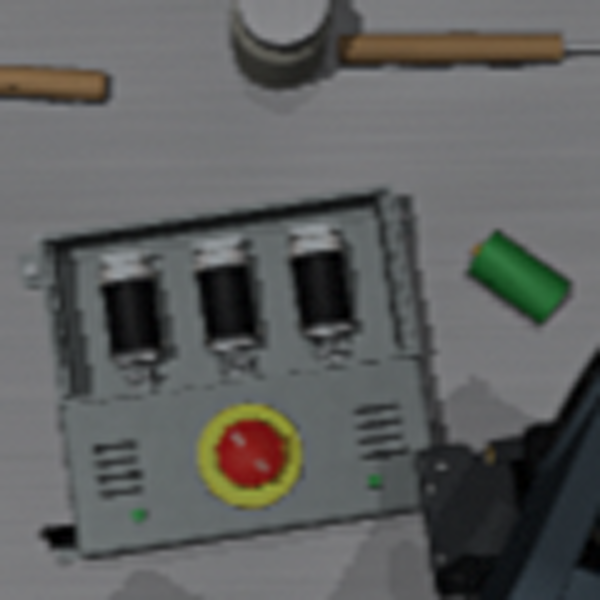

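All three cells are seated identically (tops at about 44 mm) and the button is still latched. Next is the cover pose.

```bash
python3 snap.py 13 .615 -.325 .01 60
```

```text
side crop origin 206 57 scale 5
top crop origin 309 111 scale 5
39.2 [ 0.47344118 -0.15959407  0.15400926] [0.19999355 0.29979128 0.48740049] 0.045339353842447395
```

View pics/side13.png

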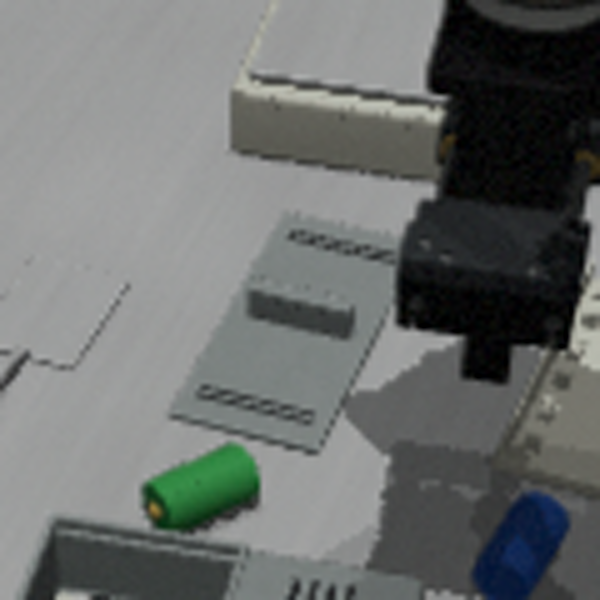

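View pics/top13.png

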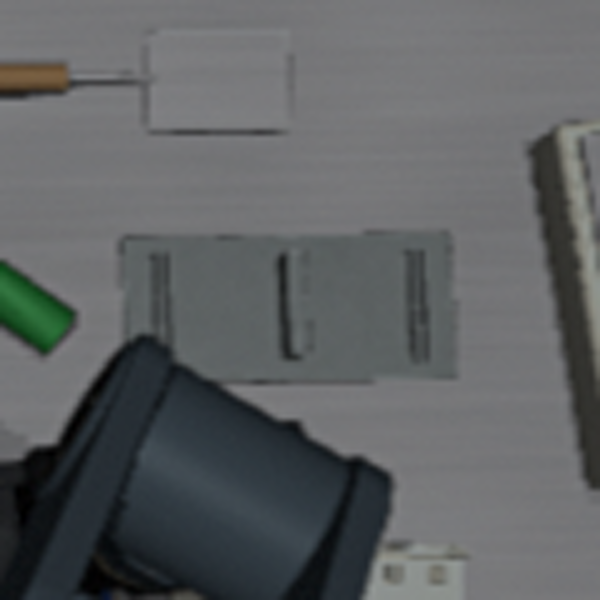

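Run:
```python
from h import *
T=dict(np.load("top13.npz"));S=dict(np.load("side13.npz"))
def t(x,y,h):return np.round(ray(T,(309+(x-2)/5,111+(y-2)/5),h)[:2]*1000,1)
def s(x,y,h):return np.round(ray(S,(206+(x-2)/5,57+(y-2)/5),h)[:2]*1000,1)
print("top TL TR BR",t(120,238,.005),t(452,232,.005),t(458,376,.005))
print("side TL BL BR",s(285,212,.005),s(172,415,.005),s(320,452,.005))
T0=np.load("topW.npy")
# segmentation by colour/depth: cover pixels of first image via GrabCut-free approach
for n,c,h in(("top",T,.005),("side",S,.005)):
    W=cloud(c);col=c["color"].astype(np.float32)
    for X in((.615,-.36),(.615,-.41),(.70,-.30),(.66,-.23)):
        p=proj(c,(X[0],X[1],.004)).astype(int);print(n,X,col[p[1],p[0]])
    P=W.reshape(-1,3);m=(abs(P[:,0]-.615)<.05)&(abs(P[:,1]+.32)<.03)&(P[:,2]>.017)&(P[:,2]<.035)
    q=P[m];print("rib",rect(q),q[:,2].mean(),np.linalg.svd((q-q.mean(0))[:,:2],full_matrices=False)[2][0])
```

```text
top TL TR BR [ 660.6 -215.1] [ 659.3 -419.9] [ 569.6 -418. ]
side TL BL BR [ 657.3 -414.4] [ 656.8 -211.7] [ 567.9 -211. ]
top (0.615, -0.36) [91. 96. 96.]
top (0.615, -0.41) [93. 98. 98.]
top (0.7, -0.3) [115. 116. 117.]
top (0.66, -0.23) [81. 84. 85.]
rib ((614.1414184570312, -316.572509765625), (13.330785751342773, 63.53921890258789), 85.39832305908203) 0.026252088230286623 [-0.99963842  0.02688917]
side (0.615, -0.36) [122. 128. 127.]
side (0.615, -0.41) [126. 131. 130.]
side (0.7, -0.3) [155. 156. 155.]
side (0.66, -0.23) [137. 137. 138.]
rib ((614.6950073242188, -313.6847839355469), (16.328622817993164, 63.440242767333984), 85.8326644897461) 0.023303929845758794 [-0.99993089 -0.01175687]
```

move_arm(rows=[28,-31,0,0,0,-0.065,0.48,28,-31,0,0,0,-0.066,0.48,28,-31,0,0,0,0,0.48,28,-31,0,0,0,0,0.48,29,-31,-20,0,0,0,0.48,0,0,-40,0,0,0,0.48,0,0,-40,0,0,0,0.48,0,0,0,0,0,0,0.48,0,0,0,0,0,0,0.48])

```text
time: 40.1
position: [0.6142, -0.3129, 0.0532]
tool_rot: [1.0, -0.003, -0.001, -0.001]
ft_force: [1.0, -0.7, 0.7]
grip_width: 0.0452
```

```bash
python3 st.py
```

```text
40.1 [ 614.17 -312.92   53.16] F [ 1.  -0.7  0.7] M [-0.01 -0.01  0.06] w 45.2 yaw -0.36 [-0.0008 -0.0007]
```

move_arm(rows=[0,-1.5,-20,0,0,0,0.48,0,0,-15,0,0,0,0.48,0,0,-9,0,0,0,0.48,0,0,0,0,0,0,0.48,0,0,0,0,0,0,0.48,0,0,0,0,0,0,0.8,0,0,0,0,0,0,0.8,0,0,0,0,0,0,0.8])

```text
time: 40.9
position: [0.6138, -0.3163, 0.0107]
tool_rot: [1.0, -0.004, 0.0, 0.0]
ft_force: [-0.8, 0.2, 0.9]
grip_width: 0.0289
```

```bash
python3 st.py
```

```text
40.9 [ 613.85 -316.32   10.66] F [-0.8  0.2  0.9] M [ 0.03 -0.    0.02] w 28.9 yaw -0.47 [0.0004 0.0003]
```

move_arm(rows=[0,0.5,-1.5,0,0,0,0.8,0,0,0,0,0,0,0.8,0,0,0,0,0,0,0.8])

```text
time: 41.2
position: [0.6135, -0.3155, 0.0084]
tool_rot: [1.0, -0.004, -0.0, -0.0]
ft_force: [-0.1, -0.0, -0.3]
grip_width: 0.0183
```

```bash
python3 st.py
```

```text
41.2 [ 613.47 -315.5     8.45] F [-0.1 -0.  -0.3] M [ 0.05 -0.    0.02] w 18.3 yaw -0.47 [-0.0001 -0.0001]
```

move_arm(rows=[0,0,0,0,0,0,1,0,0,0,0,0,0,1,0,0,0,0,0,0,1,0,0,0,0,0,0,1], grip_force=45)

```text
time: 41.6
position: [0.6136, -0.3157, 0.0085]
tool_rot: [1.0, -0.004, 0.0, 0.0]
ft_force: [0.2, -0.5, -0.3]
grip_width: 0.0114
```

```bash
python3 st.py; python3 snap.py 14 .615 -.315 .01 60
```

```text
41.6 [ 613.57 -315.7     8.52] F [ 0.2 -0.5 -0.3] M [-0.07  0.05  0.01] w 11.4 yaw -0.47 [0.     0.0001]
side crop origin 205 59 scale 5
top crop origin 306 111 scale 5
41.7 [ 0.61358628 -0.31568511  0.00851878] [ 0.92824956 -1.45700413  0.1172677 ] 0.011412301749161666
```

View pics/side14.png

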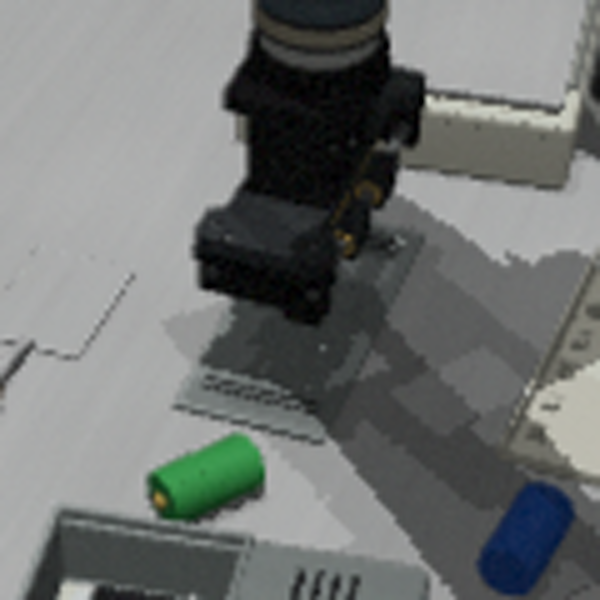

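move_arm(rows=[0,0,6,0,0,0,1,0,0,15,0,0,0,1,0,0,40,0,0,0,1,0,0,40,0,0,0,1,0,10,10,0,0,0,1,0,25,0,0,0,0,1,-1,40,0,0,0,0,1,-1,40,0,0,0,0.043,1,-1,40,0,0,0,0.043,1,-1,40,0,0,0,0.044,1,-1,40,0,0,0,0,1,-1,40,0,0,0,0,1])

```text
time: 42.9
position: [0.6066, -0.0383, 0.1196]
tool_rot: [0.998, 0.061, -0.0, -0.0]
ft_force: [1.3, 0.3, -0.8]
grip_width: 0.0118
```

move_arm(rows=[-2,40,0,0,0,0,1,-1,20,0,0,0,0,1,-0.6,7.8,0,0,0,0,1,0,0,-15,0,0,0,1,0,0,-10,0,0,0,1,0,0,-8,0,0,0,1,0,0,-8,0,0,0,1,0,0,0,0,0,0,1,0,0,0,0,0,0,1])

```text
time: 43.8
position: [0.604, 0.0268, 0.0784]
tool_rot: [0.998, 0.061, -0.0, -0.0]
ft_force: [-0.6, 0.5, -1.4]
grip_width: 0.0116
```

```bash
python3 st.py; python3 snap.py 15 .6 .03 .06 50
```

```text
43.8 [603.99  26.76  78.36] F [-0.6  0.5 -1.4] M [-0.    0.01  0.01] w 11.6 yaw 6.94 [-0.0002 -0.    ]
side crop origin 175 143 scale 6
top crop origin 203 126 scale 6
43.9 [0.60437274 0.02691058 0.07891335] [ 0.52232068 -0.43419069 -0.95222631] 0.011491353531875494
```

View pics/side15.png

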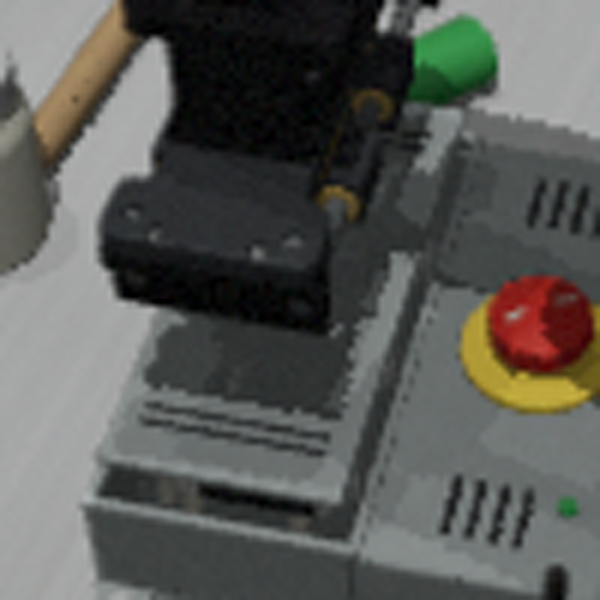

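View pics/top15.png

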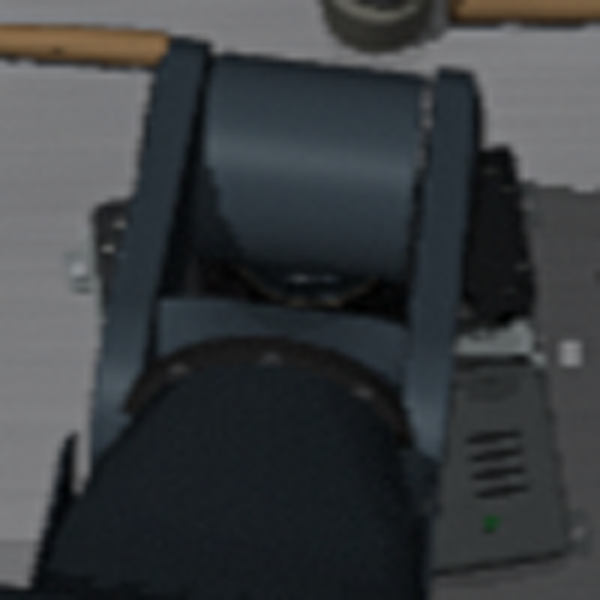

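Run:
```python
from h import *
S=dict(np.load("side15.npz"))
yaw=np.radians(7);R=np.array([[np.cos(yaw),-np.sin(yaw)],[np.sin(yaw),np.cos(yaw)]])
def s(x,y,h):return ray(S,(175+(x-2.5)/6,143+(y-2.5)/6),h)[:2]*1000
o=np.array([557.5,21.5])
for nm,p in dict(coverNearR=s(340,492,.075),coverNearL=s(100,455,.075),coverFarR=s(467,113,.075),coverMidR=s(403,258,.075),rimL=s(88,503,.054),seam=s(352,548,.053)).items():print(nm,np.round(p,1),"local",np.round((p-o)@R,1))
W=cloud(S);P=W.reshape(-1,3);ok=np.isfinite(P[:,0]);L=(P[:,:2]*1000-o)@R
m=ok&(abs(P[:,2]-.075)<.006)&(L[:,0]>-5)&(L[:,0]<105)&(L[:,1]>55)&(L[:,1]<110);q=L[m];print("cover pts local x",np.percentile(q[:,0],[1,99]),"ymax",np.percentile(q[:,1],99),P[m,2].mean())
c=cv2.resize(S["color"][205:245,175:245,::-1],None,fx=10,fy=10,interpolation=cv2.INTER_CUBIC);cv2.imwrite("pics/c15.png",c)
```

```text
coverNearR [549.3 119.5] local [ 3.8 98.2]
coverNearL [636.8 133.2] local [ 92.4 101.2]
coverFarR [570.6 -75.3] local [  1.2 -97.7]
coverMidR [567.4   7.7] local [  8.1 -14.9]
rimL [640.6 141.2] local [ 97.1 108.7]
seam [542.7 126.7] local [ -1.9 106.2]
cover pts local x [ 3.65655223 92.95329567] ymax 102.07203625517518 0.07397150487920151
```

View pics/c15.png

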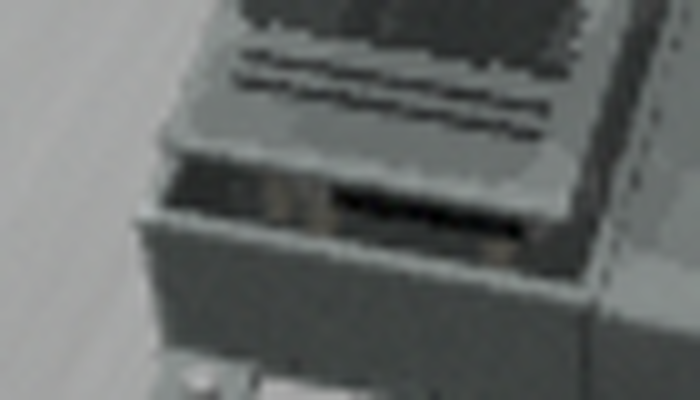

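move_arm(rows=[-1.5,0,-6,0,0,0,1,0,0,-5,0,0,0,1,0,0,-3,0,0,0,1,0,0,-3,0,0,0,1,0,0,0,0,0,0,1,0,0,0,0,0,0,1])

```text
time: 44.5
position: [0.6025, 0.0272, 0.0615]
tool_rot: [0.998, 0.061, -0.0, -0.0]
ft_force: [0.2, -0.0, -2.1]
grip_width: 0.0115
```

```bash
python3 st.py
```

```text
44.5 [602.52  27.24  61.47] F [ 0.2 -0.  -2.1] M [-0.04 -0.   -0.02] w 11.5 yaw 6.98 [-0. -0.]
```

move_arm(rows=[0,0,-1.5,0,0,0,1,0,0,-1.5,0,0,0,1,0,0,0,0,0,0,1,0,0,0,0,0,0,1])

```text
time: 44.9
position: [0.6025, 0.0272, 0.0585]
tool_rot: [0.998, 0.061, -0.0, -0.0]
ft_force: [0.3, 0.5, -1.2]
grip_width: 0.0116
```

```bash
python3 st.py
```

```text
44.9 [602.46  27.22  58.55] F [ 0.3  0.5 -1.2] M [ 0.01  0.05 -0.02] w 11.6 yaw 6.98 [-0. -0.]
```

It has gone inside the rim without contact. Lowering it to the ledges.

move_arm(rows=[0,0,-1.5,0,0,0,1,0,0,-1.5,0,0,0,1,0,0,0,0,0,0,1,0,0,0,0,0,0,1])

```text
time: 45.3
position: [0.6027, 0.0272, 0.0565]
tool_rot: [0.998, 0.061, 0.0, 0.0]
ft_force: [-1.7, 0.1, 5.9]
grip_width: 0.0118
```

```bash
python3 st.py
```

```text
45.3 [602.66  27.2   56.45] F [-1.7  0.1  5.9] M [ 0.03  0.36 -0.01] w 11.8 yaw 6.98 [0.0003 0.0001]
```

move_arm(rows=[0,0,0.5,0,0,0,0.8,0,0,0,0,0,0,0.6,0,0,0,0,0,0,0.6,0,0,0,0,0,0,0.6,0,0,15,0,0,0,0.6,0,0,40,0,0,0,0.4,0,0,40,0,0,0,0.3,-20,-35,10,0,0,0,0.3,-30,-35,0,0,0,0,0.3,-35,-30,0,0,0,0,0.3,-35,-25,0,0,0,0,0.3,0,0,0,0,0,0,0.3])

```text
time: 46.5
position: [0.4779, -0.0992, 0.1617]
tool_rot: [0.998, 0.059, -0.002, -0.001]
ft_force: [0.2, 0.8, 0.4]
grip_width: 0.0609
```

```bash
python3 st.py; python3 snap.py 16 .58 .02 .05 50
python3 - <<'E'
from h import *
yaw=np.radians(7);R=np.array([[np.cos(yaw),-np.sin(yaw)],[np.sin(yaw),np.cos(yaw)]]);o=np.array([557.5,21.5])
for n in("side","top"):
    c=dict(np.load(n+"16.npz"));P=cloud(c).reshape(-1,3);L=(P[:,:2]*1000-o)@R
    m=np.isfinite(P[:,0])&(L[:,0]>8)&(L[:,0]<85)&(abs(L[:,1])<95)&(abs(L[:,1])>15)
    q=np.c_[L[m],np.ones(m.sum())];z=P[m,2]*1000;k=abs(z-np.median(z))<6;co=np.linalg.lstsq(q[k],z[k],rcond=None)[0]
    d=np.isfinite(P[:,0])&(L[:,0]<-10)&(L[:,0]>-85)&(abs(L[:,1])<95)&(abs(L[:,1])>60)
    q2=np.c_[L[d],np.ones(d.sum())];z2=P[d,2]*1000;co2=np.linalg.lstsq(q2,z2,rcond=None)[0]
    print(n,"cover z=",co, "median",np.median(z),"deck",co2,np.median(P[d,2])*1000)
E
```

```text
46.5 [477.9 -99.2 161.7] F [0.2 0.8 0.4] M [ 0.1  -0.01  0.01] w 60.9 yaw 6.73 [-0.0021 -0.0005]
side crop origin 185 144 scale 6
top crop origin 207 133 scale 6
46.6 [ 0.48267765 -0.09848557  0.16211936] [ 0.36891697 -0.36131784  0.37737036] 0.060725611355799826
side cover z= [-3.03629364e-03 -3.67131712e-04  5.23365124e+01] median 52.15759388270789 deck [ -1.16963812  -1.54948183 124.63651276] 331.0417737864847
top cover z= [ 2.20241263e-03 -6.34199582e-04  5.29299559e+01] median 53.09401148397393 deck [-4.17304234 -2.11856667 19.39601214] 331.93311375714416
```

View pics/side16.png

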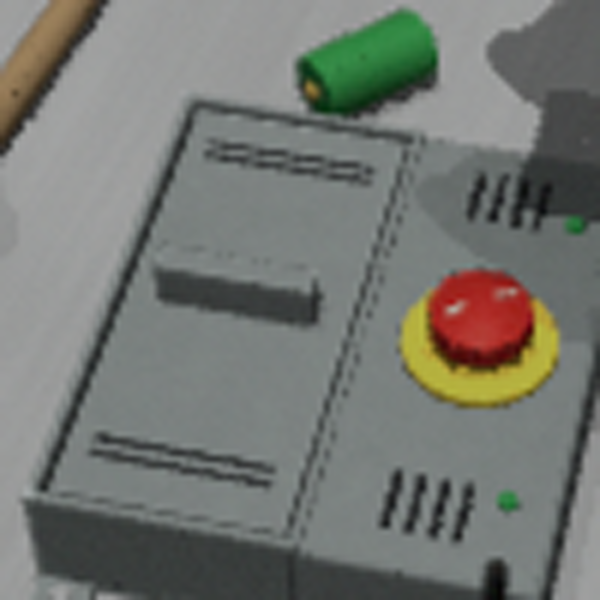

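View pics/top16.png

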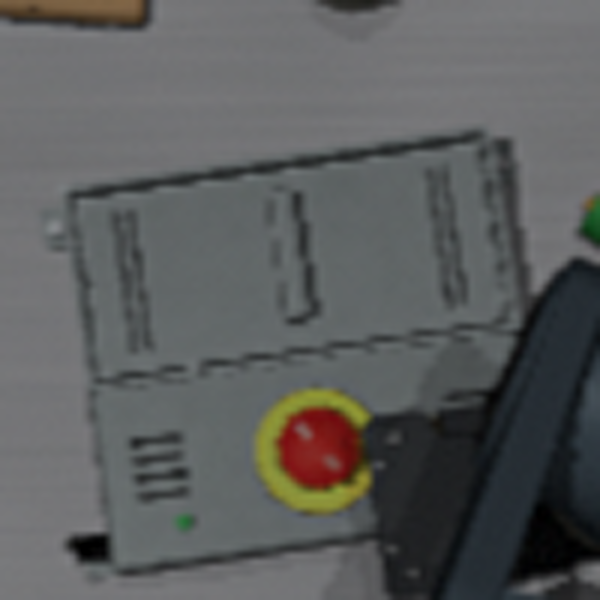

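move_arm(rows=[5,20,0,0,0,0,0.3,8,38,0,0,0,0,0.3,8,38,0,0,0,0,0.3,4,18,0,0,0,0,0.3,0,0,-30,0,0,0,0.3,0,0,-30,0,0,0,0.3,0,0,0,0,0,0,0.3,0,0,0,0,0,0,0.3], grip_force=20)

```text
time: 47.4
position: [0.5084, 0.017, 0.1012]
tool_rot: [0.998, 0.062, 0.0, -0.0]
ft_force: [-0.3, 0.1, -0.3]
grip_width: 0.0611
```

```bash
python3 st.py
```

```text
47.4 [508.37  17.01 101.2 ] F [-0.3  0.1 -0.3] M [-0.   -0.03 -0.01] w 61.1 yaw 7.06 [ 0.0001 -0.0001]
```

move_arm(rows=[0,-1,-18,0,0,0,0.3,0,0,-12,0,0,0,0.3,0,0,-8,0,0,0,0.3,0,0,0,0,0,0,0.3,0,0,0,0,0,0,0.5,0,0,0,0,0,0,0.56,0,0,0,0,0,0,0.56])

```text
time: 48.1
position: [0.5078, 0.0151, 0.0636]
tool_rot: [0.998, 0.061, 0.001, 0.0]
ft_force: [0.4, 0.3, -0.6]
grip_width: 0.0445
```

```bash
python3 st.py
```

```text
48.1 [507.84  15.13  63.58] F [ 0.4  0.3 -0.6] M [ 0.03 -0.01  0.  ] w 44.5 yaw 6.98 [0.0005 0.0001]
```

move_arm(rows=[0,0.3,0,0,0,0,0.7,0,0,0,0,0,0,0.7,0,0,0,0,0,0,0.7])

```text
time: 48.4
position: [0.5077, 0.0154, 0.0634]
tool_rot: [0.998, 0.061, 0.0, 0.0]
ft_force: [-0.9, -0.7, 2.3]
grip_width: 0.0392
```

```bash
python3 st.py
```

```text
48.4 [507.74  15.44  63.42] F [-0.9 -0.7  2.3] M [-0.03  0.06  0.01] w 39.2 yaw 6.98 [0.0004 0.0001]
```

Well centred on the head (39 mm wide). Turning clockwise by 1.0 rad.

move_arm(rows=[0,0,0,0,0,-0.1,0.7,0,0,0,0,0,-0.1,0.7,0,0,0,0,0,-0.1,0.7,0,0,0,0,0,-0.1,0.7,0,0,0,0,0,-0.1,0.7,0,0,0,0,0,-0.1,0.7,0,0,0,0,0,-0.1,0.7,0,0,0,0,0,-0.1,0.7,0,0,0,0,0,-0.1,0.7,0,0,0,0,0,-0.1,0.7,0,0,0,0,0,0,0.7])

```text
time: 49.5
position: [0.5084, 0.0166, 0.0639]
tool_rot: [0.905, -0.426, 0.001, -0.001]
ft_force: [-0.3, 5.4, 6.1]
grip_width: 0.0393
```

```bash
python3 st.py
```

```text
49.5 [508.41  16.61  63.86] F [-0.3  5.4  6.1] M [ 0.96 -0.11  0.13] w 39.3 yaw -50.47 [ 0.0008 -0.0012]
```

move_arm(rows=[0,0,0,0,0,0,0.3,0,0,0,0,0,0,0.3,0,0,0,0,0,0,0.3,0,0,20,0,0,0,0.3,0,0,40,0,0,0,0.3,0,0,40,0,0,0,0.3,-15,-40,10,0,0,0,0.3,-15,-45,0,0,0,0,0.3,-15,-45,0,0,0,0,0.3,-10,-45,0,0,0,0,0.3,-10,-45,0,0,0,0,0.3,0,0,0,0,0,0,0.3])

```text
time: 50.7
position: [0.4423, -0.2105, 0.1732]
tool_rot: [0.904, -0.428, 0.002, 0.001]
ft_force: [0.3, 0.1, -0.7]
grip_width: 0.0611
```

```bash
python3 st.py; python3 snap.py 17 .56 .02 .05 50
python3 - <<'E'
from h import *
for n in("top","side"):
    c=dict(np.load(n+"17.npz"));P=cloud(c).reshape(-1,3);col=c["color"].reshape(-1,3).astype(int)
    m=np.isfinite(P[:,0])&(abs(P[:,0]-.509)<.05)&(abs(P[:,1]-.016)<.05)&(col[:,0]>90)&(col[:,1]<50)
    print(n,m.sum(),P[m][:,2].mean(),np.percentile(P[m][:,2],95))
    cv2.imwrite(f"pics/full17{n}.png",cv2.resize(c["color"][:,:,::-1],None,fx=1.5,fy=1.5))
E
```

```text
50.7 [ 442.29 -210.52  173.18] F [ 0.3  0.1 -0.7] M [ 0.15 -0.07  0.02] w 61.1 yaw -50.71 [0.0016 0.0012]
side crop origin 193 147 scale 6
top crop origin 207 140 scale 6
50.8 [ 0.44167163 -0.2053785   0.17270046] [0.03878562 0.58414769 0.14726588] 0.061063804824961466
top 121 0.08558467208518046 0.08960739389579735
side 136 0.08447032210802169 0.08786887959142356
```

View pics/side17.png

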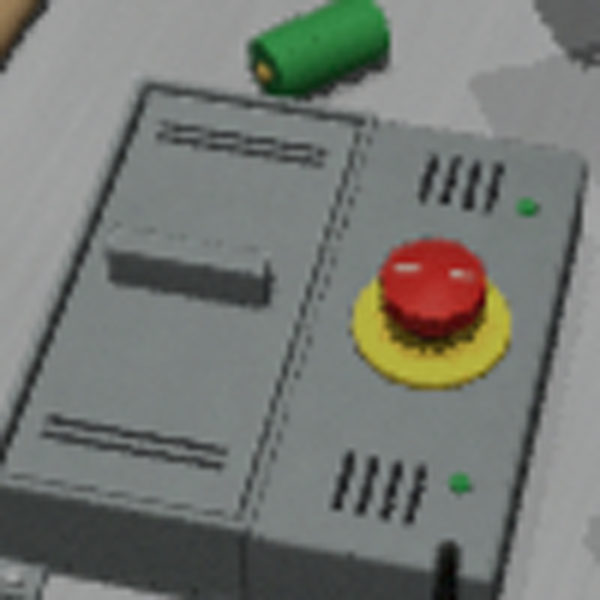

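View pics/full17side.png

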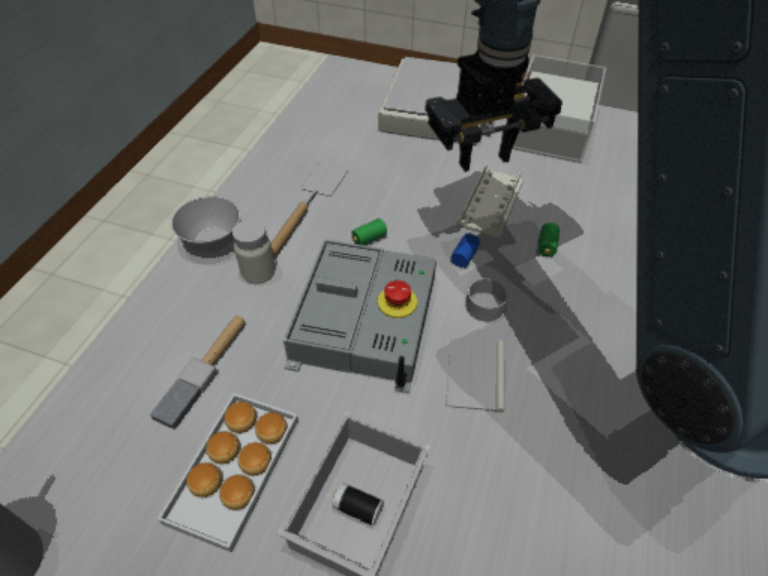

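View pics/full17top.png

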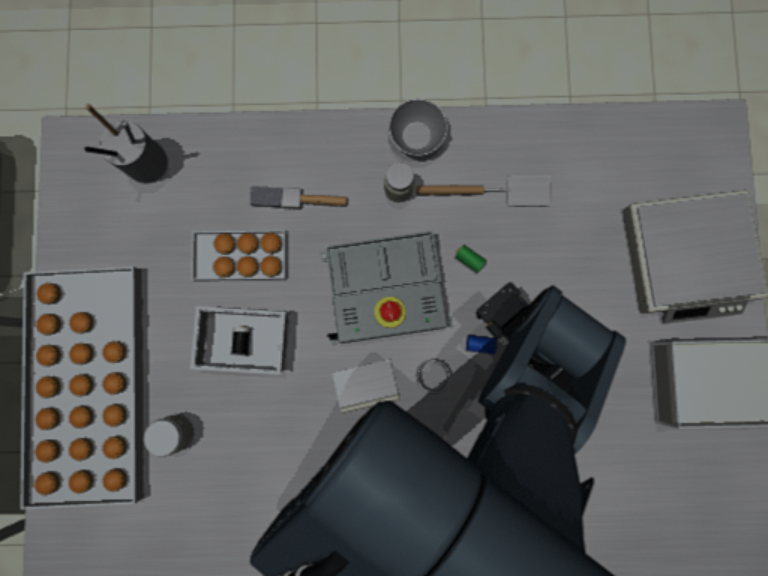

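The button is up again (88 mm top, back at the start height), the cover is flat, and the old cell is in the pan. The bystanders are where they were, and the arm is clear of everything. Handing in.

```bash
python3 -c "
from rig import robot
print(robot.hand_in())"
```

```text
the job is handed in; nothing more can be done
None
```

The job is done and handed in at about 51 s of the 210 s allowed; the hand-in reports no verdict.

**What I did, in order**
1. I pressed the stop button down until it latched.
2. I took out the one used cell, which was in the right bay, and put it in the steel pan. The other two bays were already empty.
3. I fitted the three new cells from the white tray, one in each bay.
4. I lowered the cover onto its ledges.
5. I turned the button about 1.0 rad clockwise and let go, and it sprang up.

**What the last checks showed**
- **Cells:** just before the cover went on, all three tops measured about 43–46 mm in the depth images (44.5 expected), the same as the used cell had. The nubs were out of sight under the lips.
- **Cover:** its top lies level at 52–53 mm (53 expected), inside the rim on all sides.
- **Button:** its top is at about 88–90 mm, back at the starting height.
- **Other things:** the bystanders and the blue and green look-alike cells look to be where they were.

**What went less smoothly or disagreed**
- On my first try at the left bay I came in too low. The new cell touched the lip with about 6–8 N, so I raised it and fitted it properly.
- The two cameras disagreed by about 3–4 mm in y. I took their mean and corrected it from grip and contact forces.
- The pan sits a few millimetres to a centimetre from where it started, probably the knock the task warned of. The cell is still inside it.

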